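# Put away salvaged power-supply parts

### The arm

A 6-joint arm with a two-finger parallel gripper is mounted at the origin on the work surface. World frame = base frame: x ahead of the robot, y to its left, z up, the work surface at z = 0. Lengths are in m, angles in rad, forces in N, time in s.
With the tool pointing down it reaches from about 0.325 to 0.75 m from the base axis. Payload 7.6 kg.
Tool frame: the origin (TCP) lies at the very end of the fingers, on their centre line; the grasp point (between the pads) lies 19 mm behind it; z points along the fingers, y is the direction in which the jaws open and shut (so a half turn about z gives the same grasp; the last joint's range is limited). The gripper opens to 85 mm and grips with 20 to 120 N. Pads are 22 mm wide; open, the fingers measure 114 mm over their backs; the gripper's body (76 mm by 85 mm) begins 54 mm behind the grasp point. The pads swing forward as they close: fully open they stand 13 mm farther back than shut.
Start: joints at [-1.242, 0.052, 1.401, -0, 1.689, -0.07], TCP at [0.204, -0.484, 0.231] pointing down, gripper open.
Joint ranges: [-2.9, 2.9], [-0.91, 2.17], [0.12, 2.37], [-1.06, 4.2], [0.26, 2.73], [-2.93, 2.93]. Speed limits (rad/s): [2.57, 2.57, 3.01, 3.14, 3.14, 3.14].

### API

Orientations are given as a unit quaternion [x, y, z, w].
In Python, from cell import env, grab_frame, job gives the robot as it stands.
- The arm moves only by the tool apply_moves, never from a script. Its argument "moves" is a list that holds one entry, the list of rows, each a list of 7 numbers: the turn, a rotation vector about the tool's x, y, z in degrees, then the shift along the tool's x, y, z in cm, then the closure, from 0 (fully open) to 1 (shut). In form: [[[ax, ay, az, tx, ty, tz, grip], ...]]. A call has 1 to 10 rows; each row is the pose to reach, as a shift and turn from the pose commanded when the call began, along the tool's axes at that moment; what a row does not reach only later rows make up. A row lasts 1/10 s, in which the tool goes at most 50 mm and 8.59 degrees, less where a joint would pass 70% of its speed; a pose out of reach is approached as far as the arm can. A call with a gripper value outside its range is refused whole. The fingers move at their own pace and stop on an object; "squeeze" is the grip in N (left out, the last holds). Time passes only in rows, so rows that repeat a pose let the fingers close. It gives the time, the measured TCP pose, the force and the opening at its end, in the units of the state.
- env.state(): the state, without advancing time (a new reading comes with each control period).
- grab_frame(name): name is "scene" or "top"; returns a dict with "image" (384x512x3 uint8, blue, green, red), "mtx" (3x3 intrinsics, pixels), "position" and "orientation" of the camera in the world. Camera axes: x right, y down, z forward; pixel columns grow to the right and rows downward; lengths in m; the calibration is good to about 2 mm. A picture is of the moment at which its call begins. There is no depth.
- job.sign_off(): hands the job in, once; it reports no verdict.
The state is a dict: "time": time; "q": joint angles; "dq": joint speeds; "joint_efforts": joint torques, N m; "eef_pos": TCP position; "ee_rot": TCP orientation; "force": force on the tool from outside, world axes, zero at the start; "moment": the same for the moment, N m; "gripper_width": finger opening in m.
Only numpy, scipy, OpenCV 4.12 (cv2) and the standard library are available. Lean on these libraries where they do the work, as an engineer would, in place of code of your own. Each camera call takes 0.05 s, during which the arm holds its last target.

### The job

Put away the parts salvaged from the dead power supply: lay the big ferrite ring flat in the tray's wide compartment and the small ring flat in its narrow one, and feed the two capacitors one by one through the jar's neck into the jar. Ferrite is brittle, so set the rings down rather than dropping them. Leave the holeless buzzer, the motor with the brass pinion, the mug and the meter where they are.

Things in the scene. Friction and masses are not known exactly. Their poses are not given: they have to be found in the camera images.
- tray: White open parts tray, fixed to the bench; outside 175 (its x) x 130 (its y) x 25 mm high, walls 4 mm, floor 5 mm thick. One divider across x splits it into a wide compartment, 95 x 122 mm inside, centred at tray x = -36 mm, y = 0, and a narrow one, 68 x 122 mm inside, centred at tray x = +49.5 mm, y = 0. Origin at the centre of its underside, z up; it may be turned any way.
- jar: Clear round jar, no lid, fixed upright; body 90 mm diameter up to 85 mm high, shoulder narrowing to a neck with a white collar, 46 mm outside and 38 mm inside diameter from 102 mm up to the rim at 120 mm; inside floor 5 mm up, with a small 8 mm high dome in its middle. Mouth on the axis. Origin at the centre of its underside, z up.
- big_core: Big dark grey ferrite ring, 50 mm outside, hole 26 mm, 20 mm high, about 140 g, lying flat and loose on the bench; origin at the centre of its underside, z up along its axis.
- small_core: Small dark grey ferrite ring, 36 mm outside, hole 18 mm, 15 mm high, about 55 g, lying flat and loose on the bench; origin at the centre of its underside, z up along its axis.
- cap_a: Capacitor: plain black cylinder 22 mm diameter, 45 mm high, flat aluminium top, about 25 g; stands upright and loose on the bench; origin at the centre of its underside, z up.
- cap_b: Second capacitor, same as cap_a: plain black cylinder 22 mm diameter, 45 mm high, flat aluminium top, about 25 g; stands upright and loose on the bench; origin at the centre of its underside, z up.
- buzzer: Look-alike that stays: buzzer, a solid dark grey disc without a through hole (only a 5 mm dot on top), 44 mm diameter, 20 mm high, about 30 g, lying loose; origin at the centre of its underside, z up.
- motor: Look-alike that stays: small motor, a black cylinder 28 mm diameter, 38 mm high, aluminium top with a brass pinion 12 mm diameter standing 14 mm up from its middle (52 mm in all), about 60 g; stands upright and loose on the bench; origin at the centre of its underside, z up.
- mug: Bystander: white mug, 80 mm diameter at the rim, 90 mm high, with a side handle, loose; origin at the centre of its underside, z up, handle at its +y.
- meter: Bystander: yellow hand-held test meter lying on its back, 80 (x) x 150 (y) x 35 mm high, with a dial to about 43 mm, loose; origin at the centre of its underside, z up.

How it is judged:
At the end, for the whole second after the job is handed in: Big ring flat (0.12 rad) on the floor of the wide compartment, small ring flat on that of the narrow one; both capacitors in the jar, origins under 75 mm above its underside; all four released and at rest; buzzer, motor, mug and meter within 20 mm of where they stood (x of big_core in the frame of tray between -0.062 and -0.01 m and y of big_core in the frame of tray between -0.04 and 0.04 m and z of each of big_core, small_core in the frame of tray below 0.01 m and angle between each of big_core, small_core's own z axis and vertical below 0.12 rad and x of small_core in the frame of tray between 0.0295 and 0.0695 m and y of small_core in the frame of tray between -0.047 and 0.047 m and horizontal distance between each of cap_a, cap_b and jar below 0.044 m and z of cap_a in the frame of jar between 0 and 0.075 m and z of cap_b in the frame of jar between 0 and 0.075 m and linear speed of each of big_core, small_core, cap_a, cap_b below 0.02 m/s and distance of each of buzzer, motor, mug, meter from where it was at the start of the episode below 0.02 m); the robot touches nothing.
It fails at once if a ferrite ring is let go in the air, more than 35 mm above the bench ((height (world z) of big_core above 0.035 m and contact force between big_core and the fingers below 0.05 N) or (height (world z) of small_core above 0.035 m and contact force between small_core and the fingers below 0.05 N)).
It fails at once if the buzzer, motor, mug or meter is moved by more than 20 mm or tipped (distance of any of buzzer, motor, mug, meter from where it was at the start of the episode above 0.02 m or angle between any of buzzer, motor, mug, meter's own z axis and vertical above 0.3 rad).
It also fails if it takes over 106 s, if anything falls off the work surface, if the arm or the gripper's body presses on something with over 40 N, if the wrist force passes 120 N, or if a joint passes its speed limit or range.

## Working session

There is one attempt and no reset: what is moved stays moved. The work goes in short steps, Python scripts to look and compute and a tool call to move; the robot and the scene stay as the last step left them, time stands still between calls to the robot, and variables do not carry over. Pictures are saved under pics/ and viewed, and the job is handed in when it is done.

Besides the shell and the picture viewer there is one more tool, called after ">>>" as name(argument=value, ...) on one line, values as JSON. apply_moves: Moves the arm, as the interface text tells. Its arguments: {"type":"object","properties":{"moves":{"type":"array"},"squeeze":{"type":"number"}},"required":["moves"]}

```bash
ls; mkdir -p pics; python3 - <<'E'
from cell import env, grab_frame, job
import cv2
s=env.state()
print({k:s[k] for k in('time','eef_pos','ee_rot','gripper_width','force')})
for n in('scene','top'):
    f=grab_frame(n); cv2.imwrite(f'pics/{n}0.png',f['image']); print(n,f['mtx'],f['position'],f['orientation'])
E
```

```text
pics
{'time': 0.0, 'eef_pos': array([ 0.20378185, -0.48349413,  0.2304462 ]), 'ee_rot': array([ 9.80184106e-01,  1.98086961e-01, -1.11315097e-04, -8.13163999e-04]), 'gripper_width': 0.08546868200162384, 'force': array([ 0.1829753 ,  0.89615608, -0.12503366])}
scene [[347.91713036   0.         253.40396655]
 [  0.         347.91713036 191.11444733]
 [  0.           0.           1.        ]] [ 0.97263651 -0.34299908  0.54636281] [ 0.84107716  0.38794237 -0.16121071 -0.34073603]
top [[429.41457812   0.         258.18993695]
 [  0.         429.41457812 196.08143023]
 [  0.           0.           1.        ]] [ 0.44876444 -0.01140887  1.22686197] [ 0.70939354 -0.70251118  0.03150834 -0.04739261]
```

View pics/scene0.png

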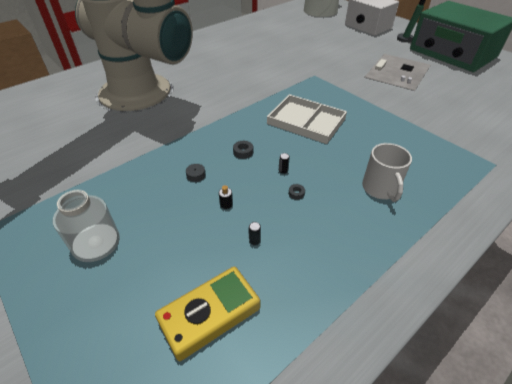

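View pics/top0.png

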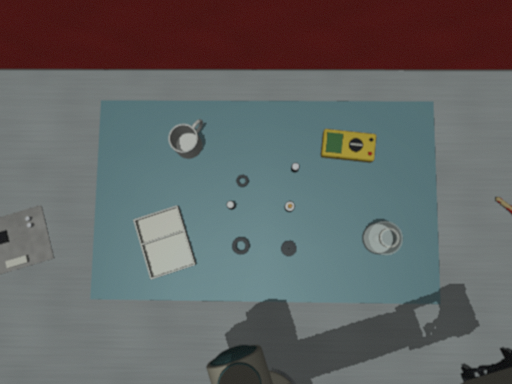

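The top view shows the tray at (165,243), big ring (241,245), small ring (243,181), caps (231,205) and (295,167), motor with brass pinion (290,206), buzzer (288,248) and jar (382,238). The mug is at (184,139) and the meter at (349,145). Next I measure them.

```bash
cat > h.py <<'E'
import numpy as np, cv2
from scipy.spatial.transform import Rotation as R
from cell import env, grab_frame, job
def ray(f,uv):
    d=np.linalg.inv(f['mtx'])@np.array([uv[0],uv[1],1.])
    return np.array(f['position']),R.from_quat(f['orientation']).as_matrix()@d
def onz(f,uv,z):
    p,d=ray(f,uv); return p+d*(z-p[2])/d[2]
def proj(f,P):
    c=R.from_quat(f['orientation']).as_matrix().T@(np.asarray(P,float)-f['position'])
    q=f['mtx']@c; return q[:2]/q[2]
E
python3 - <<'E'
from h import *
f=grab_frame('top'); im=f['image']
cv2.imwrite('pics/topz.png',cv2.resize(im[115:285,130:330],None,fx=4,fy=3.5,interpolation=cv2.INTER_CUBIC)[:600])
cv2.imwrite('pics/topjar.png',cv2.resize(im[190:290,340:430],None,fx=6,fy=6,interpolation=cv2.INTER_CUBIC))
g=grab_frame('scene')
cv2.imwrite('pics/scz.png',cv2.resize(g['image'][90:260,40:440],None,fx=2,fy=2,interpolation=cv2.INTER_CUBIC))
hsv=cv2.cvtColor(im,cv2.COLOR_BGR2HSV)
for p in[(241,245),(243,181),(250,245),(260,200),(250,181),(288,248),(231,205),(295,167),(295,169),(290,206),(160,230)]: print(p,im[p[1],p[0]])
E
```

```text
(241, 245) [139 135 106]
(243, 181) [132 128  99]
(250, 245) [105 102  81]
(260, 200) [134 129 101]
(250, 181) [128 124  95]
(288, 248) [64 63 60]
(231, 205) [180 182 178]
(295, 167) [181 181 177]
(295, 169) [143 143 140]
(290, 206) [ 64 119 152]
(160, 230) [168 176 175]
```

View pics/topz.png

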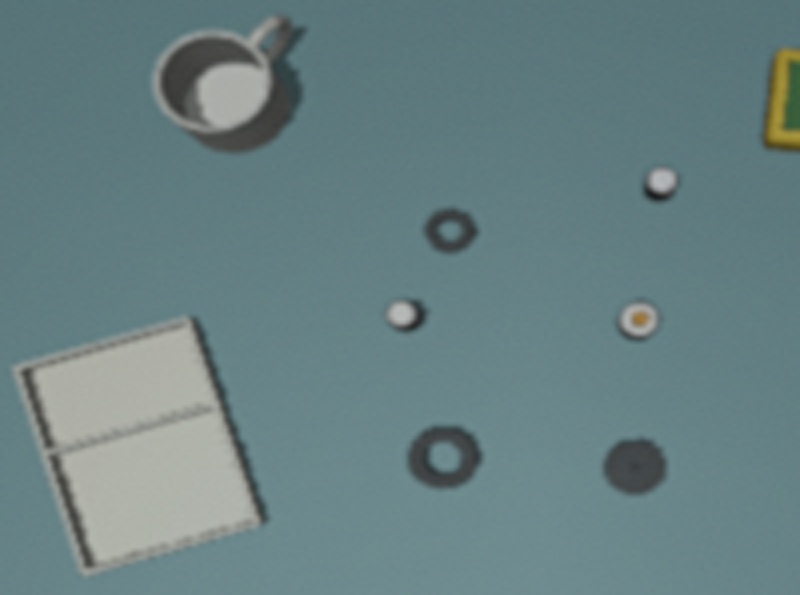

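View pics/topjar.png

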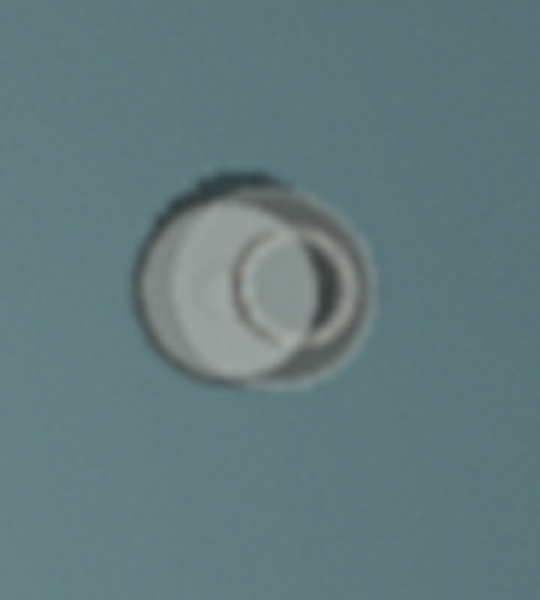

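View pics/scz.png

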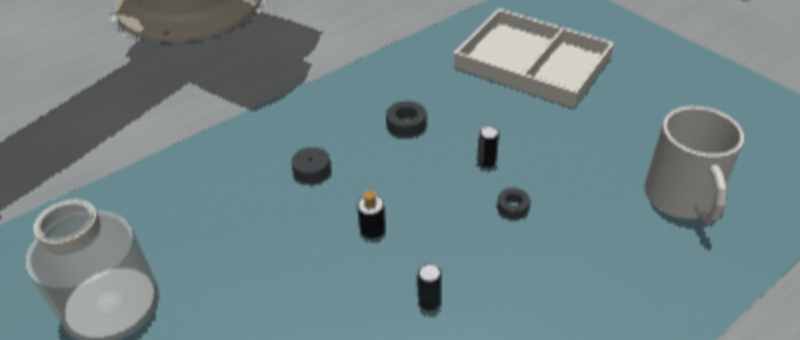

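```bash
cat > m.py <<'E'
from h import *
def blobs(mask,lo=12,hi=4000):
    n,l,s,c=cv2.connectedComponentsWithStats(mask.astype(np.uint8))
    return [(s[i],c[i]) for i in range(1,n) if lo<s[i][4]<hi]
E
python3 - <<'E'
from m import *
f=grab_frame('top'); im=f['image'].astype(int); g=grab_frame('scene'); gi=g['image'].astype(int)
def filt(im):
    sat=im.max(2)-im.min(2); return sat,im.mean(2)
sat,v=filt(im); sat2,v2=filt(gi)
roi=np.zeros(v.shape,bool); roi[105:298,105:430]=1
roi2=np.zeros(v.shape,bool); roi2[60:300,50:420]=1
print('top dark/grey (sat<18)')
for n,m in(('topdark',(sat<16)&(v<95)&roi),('topwhite',(sat<14)&(v>120)&roi)):
    for s,c in blobs(m): print(n,s,c.round(1),onz(f,c,0.01)[:2].round(4),onz(f,c,0.045)[:2].round(4))
for n,m in(('scdark',(sat2<18)&(v2<80)&roi2),('scwhite',(sat2<16)&(v2>150)&roi2)):
    for s,c in blobs(m): print(n,s,c.round(1),onz(g,c,0.01)[:2].round(4),onz(g,c,0.045)[:2].round(4))
E
```

```text
top dark/grey (sat<18)
topdark [178 120  25  39 256] [194.7 145. ] [0.7325 0.2026] [0.7243 0.1965]
topdark [170 126  24  23 236] [178.6 134.4] [0.7639 0.2504] [0.7548 0.2429]
topdark [350 139  12   5  38] [355.6 141.1] [ 0.7467 -0.2621] [ 0.7381 -0.2549]
topdark [350 145  12   6  50] [355.  147.3] [ 0.7285 -0.2602] [ 0.7204 -0.253 ]
topdark [291 167   7   5  14] [293.6 169.8] [ 0.6618 -0.0839] [ 0.6557 -0.0818]
topdark [237 175  12  12  76] [242.2 180.4] [0.63   0.0629] [0.6248 0.0608]
topdark [229 201   7   8  17] [233.1 205.4] [0.5577 0.0879] [0.5546 0.085 ]
topdark [178 206  18  58  82] [186.7 234.5] [0.4737 0.2183] [0.473  0.2117]
topdark [136 220   7  23  39] [138.7 230.7] [0.4832 0.3555] [0.4822 0.3449]
topdark [363 220  24  16  46] [373.2 224.5] [ 0.5074 -0.3079] [ 0.5057 -0.2994]
topdark [384 223  12   6  21] [389.1 225. ] [ 0.5062 -0.3525] [ 0.5046 -0.3427]
topdark [391 231   6  14  39] [393.6 237.1] [ 0.4725 -0.3642] [ 0.4719 -0.354 ]
topdark [232 237  18  17 166] [240.4 245.1] [0.4456 0.0654] [0.4457 0.0632]
topdark [281 241  15  15 176] [288.3 247.8] [ 0.4395 -0.0694] [ 0
[... 2984 characters left out ...]
[281 153   8   6  36] [284.4 155.5] [0.529  0.1257] [0.558  0.0951]
scwhite [396 172   7  20  58] [399.4 179.2] [0.7545 0.2621] [0.7687 0.2226]
scwhite [219 188  12   9  44] [225.2 192.5] [ 0.535  -0.0559] [ 0.5636 -0.0746]
scwhite [ 53 190  35  41 158] [ 65.8 203. ] [ 0.3416 -0.3277] [ 0.3828 -0.3287]
scwhite [ 98 198   8   9  19] [102.1 201.6] [ 0.3876 -0.2682] [ 0.4258 -0.273 ]
scwhite [250 222  10   8  63] [254.4 225.6] [ 0.6449 -0.067 ] [ 0.6662 -0.085 ]
scwhite [  73  224   43   34 1098] [ 93.9 240.7] [ 0.4741 -0.3219] [ 0.5066 -0.3233]
scwhite [369 241  51  59 966] [403.5 271.9] [0.8933 0.0641] [0.8984 0.0375]
scwhite [404 292  13   8  25] [409.8 296.4] [0.9263 0.0316] [0.9293 0.0072]
```

```bash
python3 - <<'E'
from m import *
f=grab_frame('top'); im=f['image'].astype(int); g=grab_frame('scene')
# jar: predicted collar circles over pictures
for J in[(0.472,-0.3225)]:
    out=[]
    for k,fr,(x0,x1,y0,y1) in(('t',f,(350,420,205,270)),('s',g,(35,135,180,270))):
        a=cv2.resize(fr['image'][y0:y1,x0:x1],None,fx=5,fy=5,interpolation=cv2.INTER_CUBIC)
        for r,z,c in((.023,.12,(0,0,255)),(.019,.12,(0,255,255)),(.045,0,(0,255,0))):
            P=[((proj(fr,(J[0]+r*np.cos(t),J[1]+r*np.sin(t),z))-(x0,y0)+.5)*5-.5) for t in np.linspace(0,6.28,60)]
            cv2.polylines(a,[np.int32(np.round(P))],True,c,1)
        cv2.imwrite(f'pics/jar_{k}.png',a)
# tray
sat=im.max(2)-im.min(2); v=im.mean(2)
m=np.zeros(v.shape,np.uint8); m[200:285,128:200]=((sat<18)|(v>140))[200:285,128:200]
m=cv2.morphologyEx(m,cv2.MORPH_OPEN,np.ones((3,3)))
cs=max(cv2.findContours(m,0,2)[0],key=cv2.contourArea)
W=np.array([onz(f,p[0],0.025)[:2] for p in cs],np.float32)
r=cv2.minAreaRect(W*1000); print('tray',r)
print(cv2.minAreaRect(cs))
box=cv2.boxPoints(r); print(box)
a=cv2.resize(f['image'][195:290,120:205],None,fx=6,fy=6,interpolation=cv2.INTER_CUBIC)
for z,c in((.025,(0,0,255)),(0,(0,255,0))):
    P=[((proj(f,(*(b/1000),z))-(120,195)+.5)*6-.5) for b in box]
    cv2.polylines(a,[np.int32(np.round(P))],True,c,1)
cv2.imwrite('pics/tray_t.png',a)
a=cv2.resize(g['image'][85:150,255:360],None,fx=6,fy=6,interpolation=cv2.INTER_CUBIC)
for z,c in((.025,(0,0,255)),(0,(0,255,0))):
    P=[((proj(g,(*(b/1000),z))-(255,85)+.5)*6-.5) for b in box]
    cv2.polylines(a,[np.int32(np.round(P))],True,c,1)
cv2.imwrite('pics/tray_s.png',a)
E
cd pics; python3 -c "
import cv2,numpy as np
a=cv2.imread('jar_t.png');b=cv2.imread('jar_s.png');h=max(a.shape[0],b.shape[0])
p=lambda i:cv2.copyMakeBorder(i,0,h-i.shape[0],0,0,0)
cv2.imwrite('jar2.png',cv2.resize(np.hstack([p(a),p(b)]),None,fx=.9,fy=.9))
"
```

```text
tray ((453.6170654296875, 278.180419921875), (177.4186248779297, 136.50564575195312), 18.63364028930664)
((164.0269012451172, 241.68881225585938), (63.68562316894531, 49.24325180053711), 73.1416015625)
[[347.74994 314.51147]
 [391.36566 185.16132]
 [559.4842  241.84937]
 [515.86847 371.19952]]
```

View pics/jar2.png

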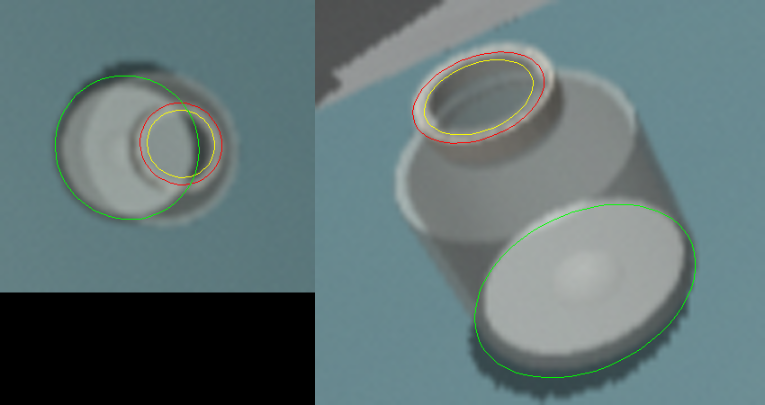

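View pics/tray_t.png

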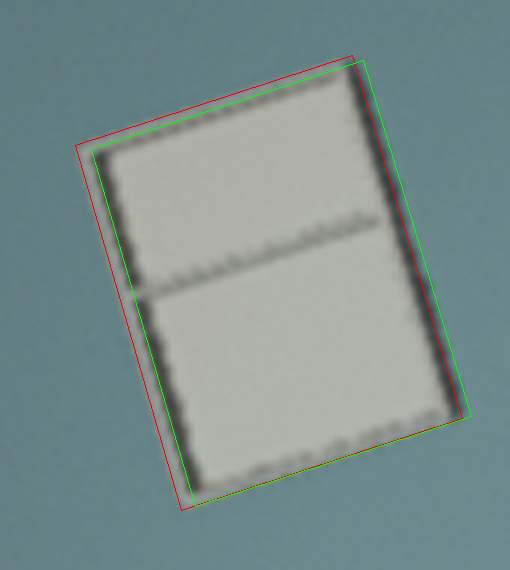

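View pics/tray_s.png

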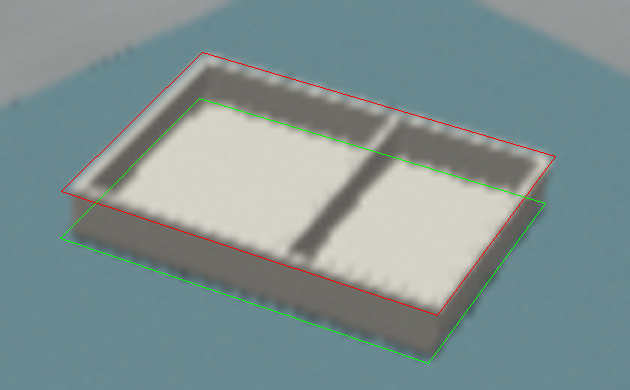

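```bash
python3 - <<'E'
from m import *
f=grab_frame('top'); g=grab_frame('scene')
for fr,(x0,x1,y0,y1),n in((f,(365,410,215,260),'t'),(g,(48,98,182,232),'s')):
    a=cv2.resize(fr['image'][y0:y1,x0:x1],None,fx=8,fy=8,interpolation=cv2.INTER_CUBIC)
    a=cv2.normalize(a,None,0,255,cv2.NORM_MINMAX)
    for k in range(0,a.shape[0],80):
        cv2.putText(a,str(x0+k//8),(k,8),0,.3,(0,255,255)); cv2.putText(a,str(y0+k//8),(0,k+8),0,.3,(0,255,255))
        a[k,:]=a[k,:]//2; a[:,k]=a[:,k]//2
    cv2.imwrite(f'pics/col_{n}.png',a)
a=cv2.imread('pics/col_t.png');b=cv2.imread('pics/col_s.png')
cv2.imwrite('pics/col.png',np.hstack([cv2.copyMakeBorder(a,0,40,0,0,0),b]))
for fr,n in((f,'t'),(g,'s')):
    print(n,[proj(fr,(.472,-.3225,z)).round(1) for z in(.12,.102,.085,.013,0)])
E
```

```text
t [array([389.7, 236.5]), array([387.8, 236.6]), array([386. , 236.7]), array([378.9, 237.1]), array([377.7, 237.2])]
s [array([ 71. , 200.9]), array([ 75. , 208.1]), array([ 78.7, 214.5]), array([ 92.6, 239.2]), array([ 94.9, 243.3])]
```

View pics/col.png

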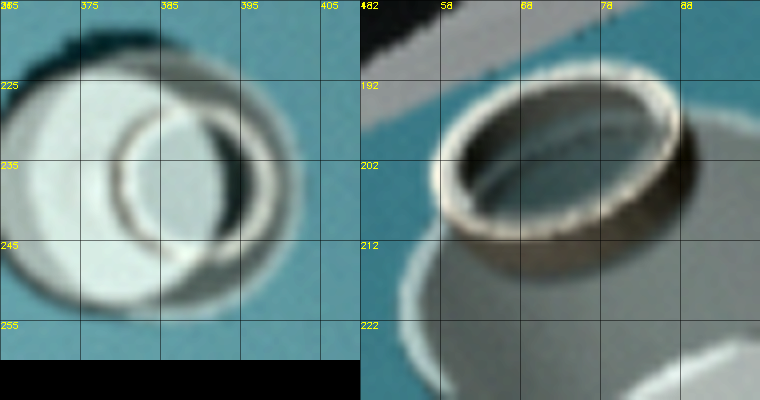

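```bash
python3 - <<'E'
from m import *
f=grab_frame('top'); g=grab_frame('scene')
print(onz(f,(388.9,237.3),.12),onz(g,(72.2,200.4),.12),onz(g,(589/4.5*0+ (580-315)/4.5+35, 270/4.5+180),.013))
q=R.from_quat(env.state()['ee_rot']); print(q.as_matrix().round(3)); print(env.state()['time'])
E
```

```text
[ 0.4698365 -0.3203382  0.12     ] [ 0.47210566 -0.32052118  0.12      ] [ 0.4753624  -0.32133568  0.013     ]
[[ 0.922  0.388  0.   ]
 [ 0.388 -0.922 -0.   ]
 [ 0.     0.    -1.   ]]
0.6
```

```bash
cat > go.py <<'E'
import sys
from m import *
def go(x,y,z,yaw=18):
    s=env.state(); Rm=R.from_quat(s['ee_rot'])
    c,sn=np.cos(np.radians(yaw)),np.sin(np.radians(yaw))
    T=R.from_matrix(np.array([[c,sn,0],[sn,-c,0],[0,0,-1.]]))
    rv=np.degrees((Rm.inv()*T).as_rotvec()); t=Rm.inv().apply(np.array([x,y,z])-s['eef_pos'])*100
    print('t',round(s['time'],2),'pos',s['eef_pos'].round(4),'w',round(s['gripper_width'],4),'| turn',rv.round(2),'shift cm',t.round(2))
for i in range(1,len(sys.argv)):
    go(*map(float,sys.argv[i].split(',')))
E
python3 go.py 0.446,0.065,0.12 0.446,0.065,0.004
```

```text
t 0.6 pos [ 0.2039 -0.4838  0.2313] w 0.0857 | turn [ 0.   -0.    4.85] shift cm [ 43.62 -41.18  11.13]
t 0.6 pos [ 0.2039 -0.4838  0.2313] w 0.0857 | turn [ 0.   -0.    4.85] shift cm [ 43.62 -41.18  22.73]
```

>>> apply_moves(moves=[[[0, 0, 4.9, 43.6, -41.2, 0, 0], [0, 0, 4.9, 43.6, -41.2, 0, 0], [0, 0, 4.9, 43.6, -41.2, 0, 0], [0, 0, 4.9, 43.6, -41.2, 0, 0], [0, 0, 4.9, 43.6, -41.2, 0, 0], [0, 0, 4.9, 43.6, -41.2, 0, 0], [0, 0, 4.9, 43.6, -41.2, 0, 0], [0, 0, 4.9, 43.6, -41.2, 0, 0], [0, 0, 4.9, 43.6, -41.2, 5, 0], [0, 0, 4.9, 43.6, -41.2, 11.1, 0]]], squeeze=60)

```text
time: 1.6
eef_pos: [0.4032, -0.0329, 0.1938]
ee_rot: [0.988, 0.156, 0.003, 0.001]
force: [1.8, -1.0, 0.5]
gripper_width: 0.0854
```

```bash
python3 go.py 0.446,0.065,0.1 0.446,0.065,0.003
```

```text
t 1.6 pos [ 0.4032 -0.0329  0.1938] w 0.0854 | turn [ 0.16 -0.31  0.01] shift cm [ 7.04 -8.01  9.39]
t 1.6 pos [ 0.4032 -0.0329  0.1938] w 0.0854 | turn [ 0.16 -0.31  0.01] shift cm [ 6.99 -8.04 19.09]
```

>>> apply_moves(moves=[[[0, 0, 0, 7.0, -8.0, 5, 0], [0, 0, 0, 7.0, -8.0, 5, 0], [0, 0, 0, 7.0, -8.0, 9.4, 0], [0, 0, 0, 7.0, -8.0, 9.4, 0], [0, 0, 0, 7.0, -8.0, 9.4, 0], [0, 0, 0, 7.0, -8.0, 9.4, 0]]])

```text
time: 2.2
eef_pos: [0.4445, 0.0618, 0.1]
ee_rot: [0.988, 0.155, 0.002, 0.0]
force: [0.3, -1.0, 0.5]
gripper_width: 0.0852
```

```bash
python3 go.py 0.446,0.065,0.1 0.446,0.065,0.003;  python3 - <<'E'
from m import *
g=grab_frame('scene'); cv2.imwrite('pics/s1.png',cv2.resize(g['image'][30:230,130:400],None,fx=2.9,fy=2.9))
E
```

```text
t 2.2 pos [0.4445 0.0618 0.1   ] w 0.0852 | turn [ 0.07 -0.17 -0.11] shift cm [ 0.24 -0.25  0.  ]
t 2.2 pos [0.4445 0.0618 0.1   ] w 0.0852 | turn [ 0.07 -0.17 -0.11] shift cm [ 0.21 -0.27  9.7 ]
```

View pics/s1.png

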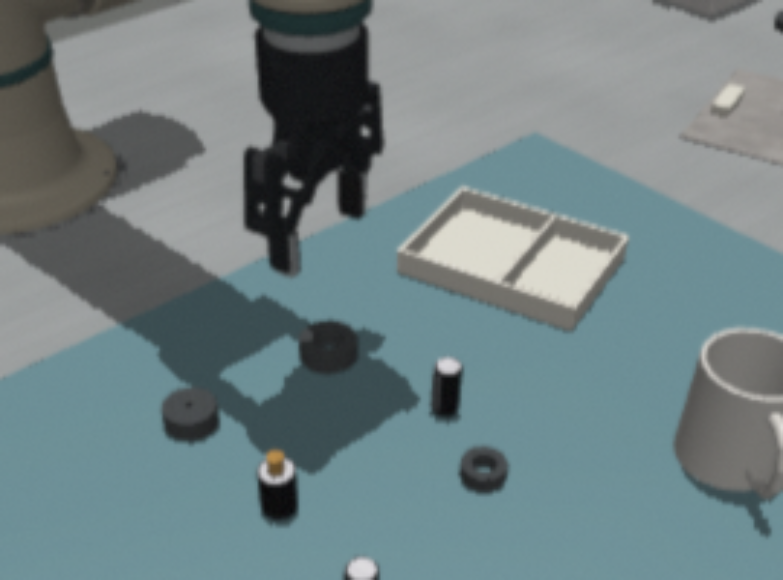

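The view shows the jaws open astride the big ring at about (328,345) in the picture, with nothing else under the fingers. I'll lower the arm and grip.

>>> apply_moves(moves=[[[0, 0, 0, 0.1, -0.15, 4, 0], [0, 0, 0, 0.1, -0.15, 7, 0], [0, 0, 0, 0.1, -0.15, 9, 0], [0, 0, 0, 0.1, -0.15, 9.6, 0], [0, 0, 0, 0.1, -0.15, 9.6, 0], [0, 0, 0, 0.1, -0.15, 9.6, 0]]])

```text
time: 2.85
eef_pos: [0.4454, 0.0641, 0.0038]
ee_rot: [0.988, 0.156, 0.002, 0.0]
force: [-0.6, 0.0, 0.1]
gripper_width: 0.0853
```

```bash
python3 go.py 0.446,0.065,0.004
```

```text
t 2.85 pos [0.4454 0.0641 0.0038] w 0.0853 | turn [ 0.05 -0.18 -0.09] shift cm [ 0.09 -0.07 -0.02]
```

>>> apply_moves(moves=[[[0, 0, 0, 0, 0, 0, 1], [0, 0, 0, 0, 0, 0, 1], [0, 0, 0, 0, 0, 0, 1], [0, 0, 0, 0, 0, 0, 1], [0, 0, 0, 0, 0, 0, 1], [0, 0, 0, 0, 0, 0, 1]]], squeeze=60)

```text
time: 3.45
eef_pos: [0.4448, 0.0645, 0.0032]
ee_rot: [0.988, 0.156, 0.001, 0.0]
force: [-2.0, -1.0, 7.7]
gripper_width: 0.0472
```

```bash
python3 - <<'E'
from m import *
g=grab_frame('scene'); cv2.imwrite('pics/s2.png',cv2.resize(g['image'][90:210,170:320],None,fx=5,fy=5))
print(env.state()['gripper_width'],env.state()['force'])
E
```

```text
0.04757721751596407 [-2.84062486  0.30856332  8.13983623]
```

View pics/s2.png

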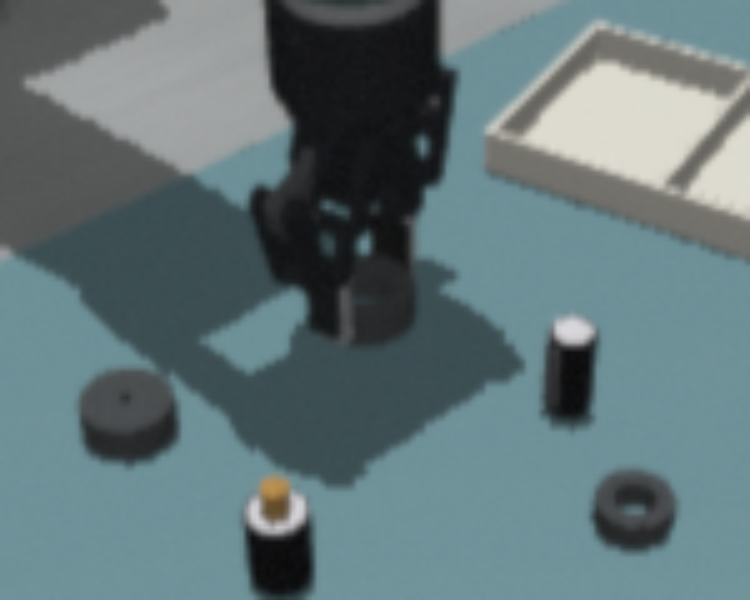

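>>> apply_moves(moves=[[[0, 0, 0, 0, 0, -1, 1], [0, 0, 0, 0, 0, -2, 1], [0, 0, 0, 0, 0, -3, 1], [0, 0, 0, 0, 0, -3, 1]]])

```text
time: 3.9
eef_pos: [0.4452, 0.0644, 0.0338]
ee_rot: [0.988, 0.156, 0.002, 0.0]
force: [0.0, -0.1, -1.8]
gripper_width: 0.0473
```

```bash
python3 go.py 0.421,0.2705,0.11; python3 - <<'E'
from m import *
g=grab_frame('scene'); cv2.imwrite('pics/s3.png',cv2.resize(g['image'][90:210,170:320],None,fx=5,fy=5))
print(env.state()['gripper_width'],env.state()['force'])
E
```

```text
t 3.9 pos [0.4452 0.0644 0.0338] w 0.0473 | turn [ 0.06 -0.19 -0.05] shift cm [  4.08 -20.34  -7.63]
0.04746050980597901 [-0.48848764 -0.07878156 -1.021858  ]
```

View pics/s3.png

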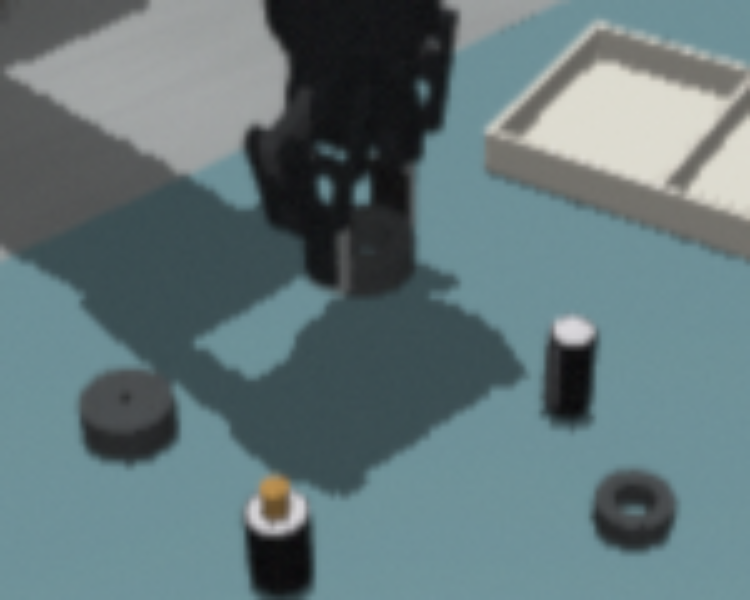

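The ring is held and lifted. The force reading of about 1.4 N down matches 140 g. I'll carry it to the wide compartment.

>>> apply_moves(moves=[[[0, 0, 0, 0, 0, -3, 1], [0, 0, 0, 0, 0, -5, 1], [0, 0, 0, 1, -4, -5, 1], [0, 0, 0, 2, -8, -5, 1], [0, 0, 0, 3, -12, -5, 1], [0, 0, 0, 4, -16, -5, 1], [0, 0, 0, 4, -19, -5, 1], [0, 0, 0, 4, -20.3, -5, 1], [0, 0, 0, 4, -20.3, -5, 1], [0, 0, 0, 4, -20.3, -5, 1]]])

```text
time: 4.95
eef_pos: [0.4196, 0.2689, 0.0815]
ee_rot: [0.988, 0.156, -0.0, 0.0]
force: [-1.3, -0.2, -1.3]
gripper_width: 0.0472
```

```bash
python3 go.py 0.4205,0.2695,0.0095; python3 - <<'E'
from m import *
f=grab_frame('top'); g=grab_frame('scene'); cv2.imwrite('pics/s4.png',cv2.resize(g['image'][50:170,220:370],None,fx=5,fy=5))
T=np.array([.4545,.281])
for yaw in(18,):
  c,s=np.cos(np.radians(yaw)),np.sin(np.radians(yaw)); M=np.array([[c,-s],[s,c]])
  a=cv2.resize(f['image'][195:290,120:205],None,fx=6,fy=6)
  for z,col in((.025,(0,0,255)),):
    for b in([(-.0875,-.065),(.0875,-.065),(.0875,.065),(-.0875,.065)],[(.0135,-.065),(.0135,.065)]):
      P=[((proj(f,(*(T+M@np.array(q)),z))-(120,195)+.5)*6-.5) for q in b]
      cv2.polylines(a,[np.int32(np.round(P))],True,col,1)
  cv2.imwrite('pics/t4.png',a)
E
```

```text
t 4.95 pos [0.4196 0.2689 0.0815] w 0.0472 | turn [ 0.04  0.04 -0.06] shift cm [ 0.11 -0.03  7.2 ]
```

View pics/s4.png

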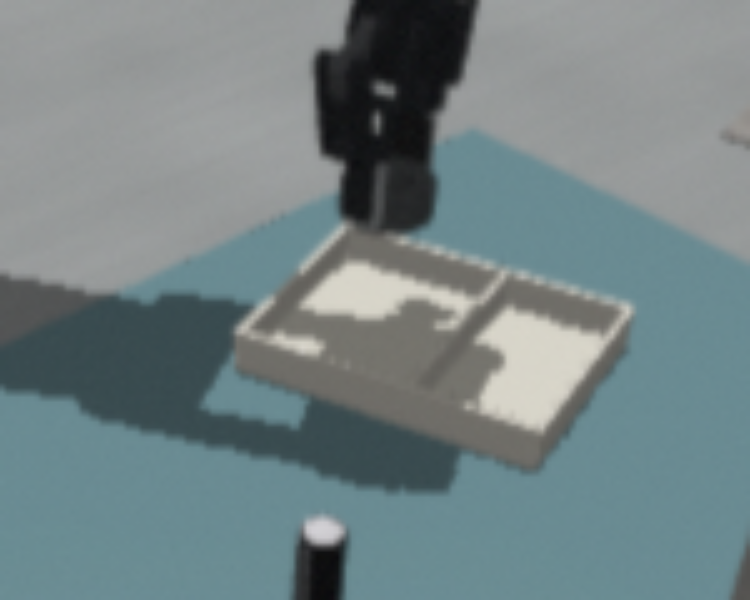

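View pics/t4.png

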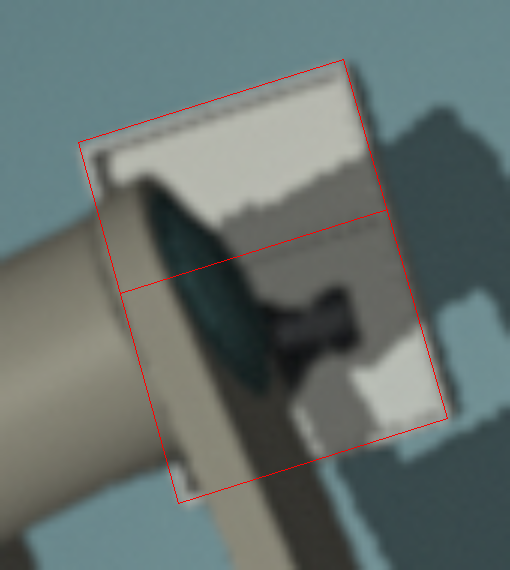

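The tray outline fits to within about 2 mm, and the ring hangs level over the wide compartment. I'll lower it.

>>> apply_moves(moves=[[[0, 0, 0, 0, 0, 2, 1], [0, 0, 0, 0, 0, 4, 1], [0, 0, 0, 0, 0, 5.5, 1], [0, 0, 0, 0, 0, 6.5, 1], [0, 0, 0, 0, 0, 7, 1], [0, 0, 0, 0, 0, 7.1, 1], [0, 0, 0, 0, 0, 7.2, 1], [0, 0, 0, 0, 0, 7.2, 1]]])

```text
time: 5.85
eef_pos: [0.4199, 0.2699, 0.0104]
ee_rot: [0.988, 0.156, 0.001, -0.0]
force: [0.4, 0.3, -0.7]
gripper_width: 0.0476
```

>>> apply_moves(moves=[[[0, 0, 0, 0, 0, 0.05, 1], [0, 0, 0, 0, 0, 0.1, 1], [0, 0, 0, 0, 0, 0.1, 1]]])

```text
time: 6.15
eef_pos: [0.4195, 0.2698, 0.0089]
ee_rot: [0.988, 0.156, 0.0, 0.0]
force: [-0.3, 0.0, -0.9]
gripper_width: 0.0472
```

>>> apply_moves(moves=[[[0, 0, 0, 0, 0, 0.05, 1], [0, 0, 0, 0, 0, 0.1, 1], [0, 0, 0, 0, 0, 0.1, 1]]])

```text
time: 6.45
eef_pos: [0.4195, 0.2699, 0.0082]
ee_rot: [0.988, 0.156, 0.0, 0.0]
force: [-2.9, -1.4, 4.5]
gripper_width: 0.0472
```

>>> apply_moves(moves=[[[0, 0, 0, 0, 0, 0, 0.4], [0, 0, 0, 0, 0, 0, 0.3], [0, 0, 0, 0, 0, 0, 0.25], [0, 0, 0, 0, 0, 0, 0.25], [0, 0, 0, 0, 0, -2, 0.25], [0, 0, 0, 0, 0, -5, 0.25], [0, 0, 0, 0, 0, -10, 0.25], [0, 0, 0, 0, 0, -10, 0]]])

```text
time: 7.25
eef_pos: [0.4227, 0.2716, 0.115]
ee_rot: [0.988, 0.156, 0.006, -0.002]
force: [0.8, -0.4, 0.2]
gripper_width: 0.0765
```

```bash
python3 go.py 0.6315,0.062,0.1; python3 - <<'E'
from m import *
g=grab_frame('scene'); cv2.imwrite('pics/s5.png',cv2.resize(g['image'][50:170,220:370],None,fx=5,fy=5))
E
```

```text
t 7.25 pos [0.4227 0.2716 0.115 ] w 0.0765 | turn [-0.13 -0.7  -0.05] shift cm [13.38 26.38  1.6 ]
```

View pics/s5.png

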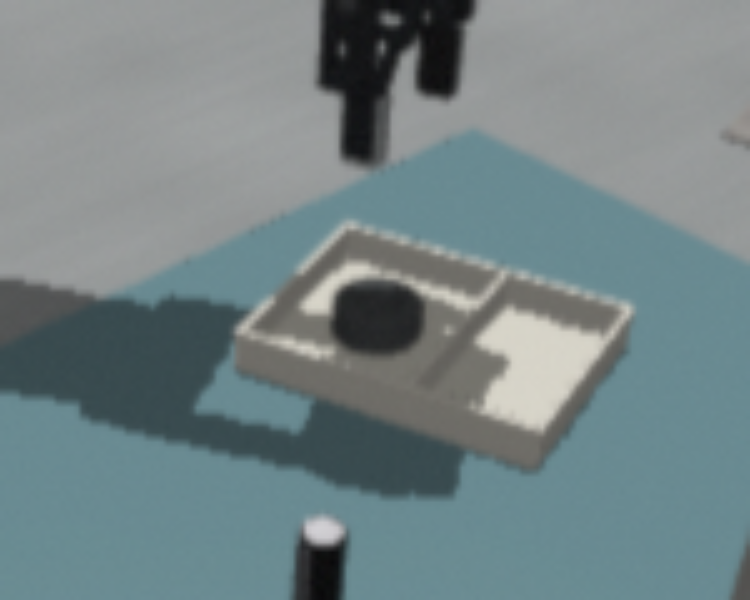

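The big ring lies flat in the wide compartment, in the wide half around (378,315) in the picture. Next is the small ring.

>>> apply_moves(moves=[[[0, 0, 0, 2, 4, 0, 0], [0, 0, 0, 4, 8, 0, 0], [0, 0, 0, 6, 12, 0, 0], [0, 0, 0, 8, 16, 0, 0], [0, 0, 0, 10, 20, 0, 0], [0, 0, 0, 12, 24, 0, 0], [0, 0, 0, 13.4, 26.4, 0, 0], [0, 0, 0, 13.4, 26.4, 1.5, 0], [0, 0, 0, 13.4, 26.4, 1.5, 0], [0, 0, 0, 13.4, 26.4, 1.5, 0]]])

```text
time: 8.3
eef_pos: [0.627, 0.0607, 0.0912]
ee_rot: [0.988, 0.156, -0.002, -0.0]
force: [0.3, 1.5, 0.6]
gripper_width: 0.0855
```

```bash
python3 go.py 0.6315,0.062,0.006; python3 - <<'E'
from m import *
f=grab_frame('top'); cv2.imwrite('pics/t6.png',cv2.resize(f['image'][195:290,120:265],None,fx=5,fy=5))
E
```

```text
t 8.3 pos [0.627  0.0607 0.0912] w 0.0855 | turn [-0.06  0.18 -0.  ] shift cm [0.49 0.03 8.52]
```

View pics/t6.png

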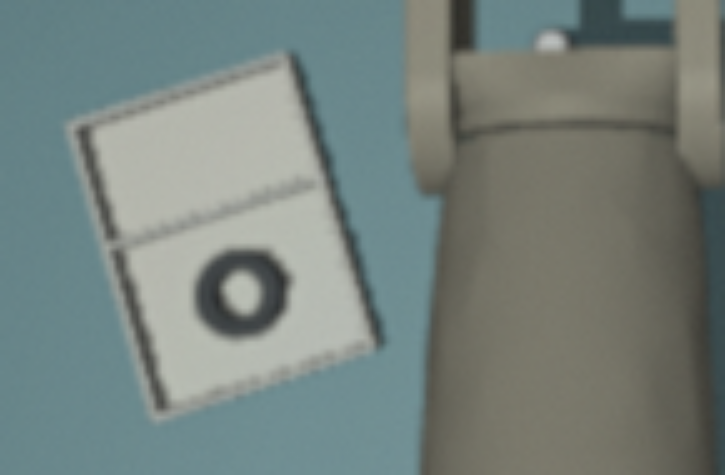

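The big ring sits well inside the wide compartment, at about (243,292) in the picture. I'll lower onto the small ring.

>>> apply_moves(moves=[[[0, 0, 0, 0.4, 0, 3, 0], [0, 0, 0, 0.4, 0, 6, 0], [0, 0, 0, 0.4, 0, 8, 0], [0, 0, 0, 0.4, 0, 8.5, 0], [0, 0, 0, 0.4, 0, 8.5, 0], [0, 0, 0, 0.4, 0, 8.5, 0], [0, 0, 0, 0.4, 0, 8.5, 0.4], [0, 0, 0, 0.4, 0, 8.5, 0.4]]])

```text
time: 9.15
eef_pos: [0.6328, 0.0612, 0.0092]
ee_rot: [0.988, 0.156, 0.001, 0.0]
force: [-0.8, 0.1, -0.1]
gripper_width: 0.0593
```

```bash
python3 go.py 0.6315,0.062,0.006; python3 - <<'E'
from m import *
g=grab_frame('scene'); cv2.imwrite('pics/s6.png',cv2.resize(g['image'][130:240,230:370],None,fx=5,fy=5))
E
```

```text
t 9.15 pos [0.6328 0.0612 0.0092] w 0.0593 | turn [ 0.04 -0.12 -0.05] shift cm [-0.1  -0.11  0.32]
```

View pics/s6.png

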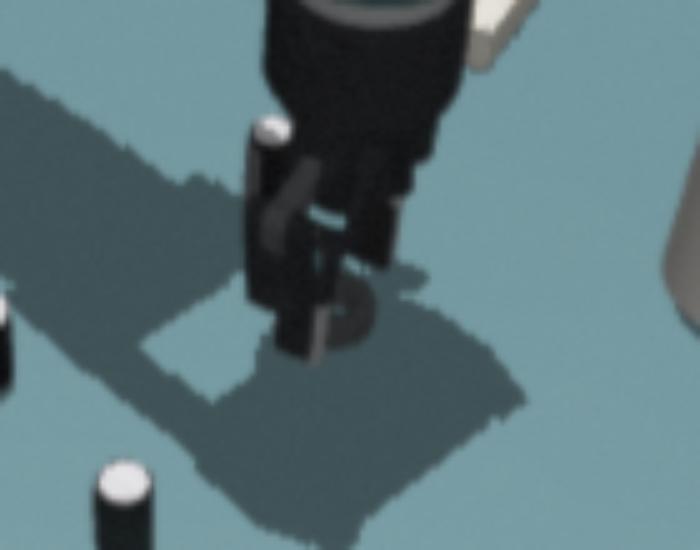

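The jaws are astride the small ring, near (350,310) in the picture. I'll go down another 3 mm and close.

>>> apply_moves(moves=[[[0, 0, 0, -0.1, -0.1, 0.3, 0.4], [0, 0, 0, -0.1, -0.1, 0.3, 0.4], [0, 0, 0, -0.1, -0.1, 0.3, 1], [0, 0, 0, -0.1, -0.1, 0.3, 1], [0, 0, 0, -0.1, -0.1, 0.3, 1], [0, 0, 0, -0.1, -0.1, 0.3, 1], [0, 0, 0, -0.1, -0.1, 0.3, 1]]], squeeze=50)

```text
time: 9.9
eef_pos: [0.631, 0.0618, 0.005]
ee_rot: [0.988, 0.156, 0.0, 0.0]
force: [0.9, 0.0, 1.2]
gripper_width: 0.0329
```

>>> apply_moves(moves=[[[0, 0, 0, 0, 0, -1, 1], [0, 0, 0, 0, 0, -2, 1], [0, 0, 0, 0, 0, -2.5, 1], [0, 0, 0, 0, 0, -2.5, 1]]])

```text
time: 10.3
eef_pos: [0.6317, 0.0619, 0.0315]
ee_rot: [0.988, 0.156, 0.001, 0.0]
force: [0.1, 1.0, -1.1]
gripper_width: 0.0329
```

```bash
python3 go.py 0.5012,0.2966,0.08; python3 - <<'E'
from m import *
print(env.state()['force'])
g=grab_frame('scene'); cv2.imwrite('pics/s7.png',cv2.resize(g['image'][130:240,230:370],None,fx=5,fy=5))
E
```

```text
t 10.3 pos [0.6317 0.0619 0.0315] w 0.0329 | turn [ 0.04 -0.15 -0.05] shift cm [ -5.17 -26.35  -4.88]
[ 0.09730717  1.03588113 -1.07831089]
```

View pics/s7.png

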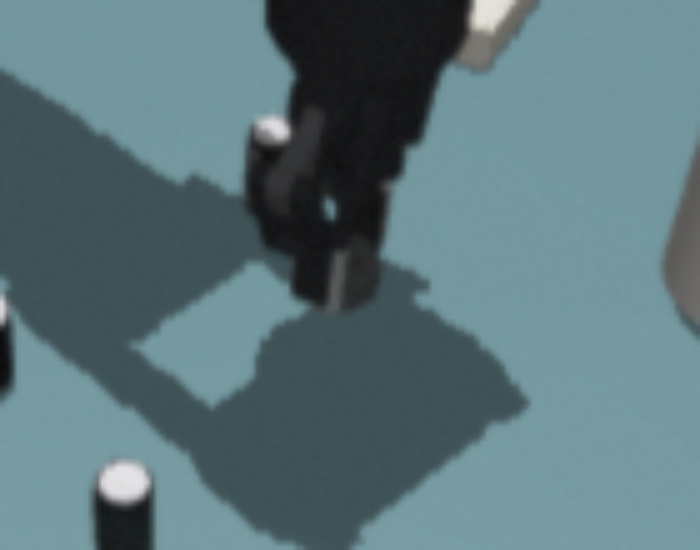

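The small ring is held; its body is visible at (355,275) beside the pads. I'll carry it over the narrow compartment.

>>> apply_moves(moves=[[[0, 0, 0, 0, 0, -3, 1], [0, 0, 0, 0, 0, -5, 1], [0, 0, 0, -1, -5, -5, 1], [0, 0, 0, -2, -9, -5, 1], [0, 0, 0, -3, -13, -5, 1], [0, 0, 0, -4, -17, -5, 1], [0, 0, 0, -5.2, -21, -5, 1], [0, 0, 0, -5.2, -25, -5, 1], [0, 0, 0, -5.2, -26.4, -5, 1], [0, 0, 0, -5.2, -26.4, -5, 1]]])

```text
time: 11.35
eef_pos: [0.4992, 0.2983, 0.0795]
ee_rot: [0.988, 0.157, -0.0, 0.0]
force: [0.3, -0.9, -0.4]
gripper_width: 0.0327
```

```bash
python3 go.py 0.5012,0.2966,0.011; python3 - <<'E'
from m import *
print(env.state()['force'])
g=grab_frame('scene'); cv2.imwrite('pics/s8.png',cv2.resize(g['image'][50:170,240:390],None,fx=5,fy=5))
f=grab_frame('top'); cv2.imwrite('pics/t8.png',cv2.resize(f['image'][195:290,120:265],None,fx=5,fy=5))
E
```

```text
t 11.35 pos [0.4992 0.2983 0.0795] w 0.0327 | turn [0.01 0.03 0.12] shift cm [0.14 0.23 6.85]
[ 0.29709925 -0.86782413 -0.38593265]
```

View pics/s8.png

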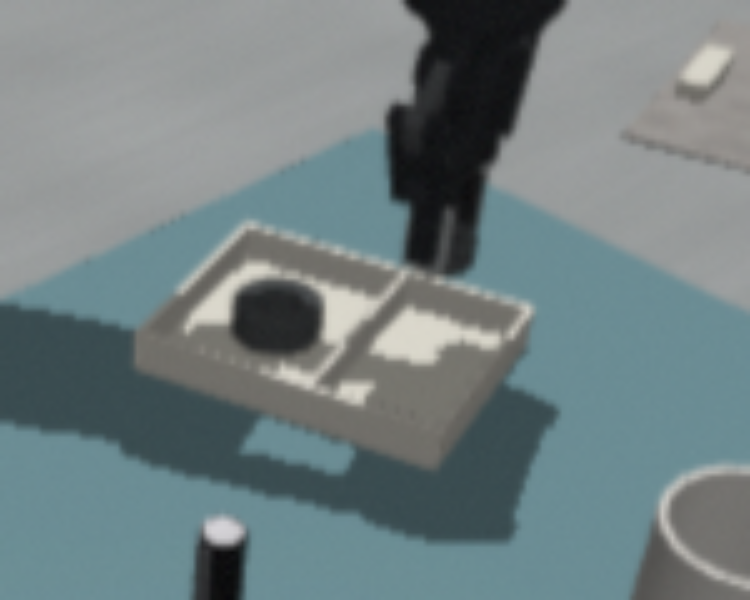

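The small ring hangs above the narrow compartment, and the big ring is at rest at (278,313). I'll lower it.

>>> apply_moves(moves=[[[0, 0, 0, 0.1, 0.1, 2, 1], [0, 0, 0, 0.1, 0.1, 4, 1], [0, 0, 0, 0.1, 0.1, 5.5, 1], [0, 0, 0, 0.1, 0.1, 6.3, 1], [0, 0, 0, 0.1, 0.1, 6.7, 1], [0, 0, 0, 0.1, 0.1, 6.8, 1], [0, 0, 0, 0.1, 0.1, 6.8, 1], [0, 0, 0, 0.1, 0.1, 6.8, 1]]])

```text
time: 12.25
eef_pos: [0.5018, 0.2966, 0.0127]
ee_rot: [0.988, 0.156, 0.001, -0.0]
force: [0.0, 0.9, -0.1]
gripper_width: 0.0328
```

```bash
python3 go.py 0.5012,0.2966,0.010; python3 - <<'E'
from m import *
print(env.state()['force'])
g=grab_frame('scene'); cv2.imwrite('pics/s9.png',cv2.resize(g['image'][50:170,240:390],None,fx=5,fy=5))
E
```

```text
t 12.25 pos [0.5018 0.2966 0.0127] w 0.0328 | turn [-0.01 -0.09 -0.05] shift cm [-0.05 -0.02  0.27]
[ 0.00836696  0.88525202 -0.05454953]
```

View pics/s9.png

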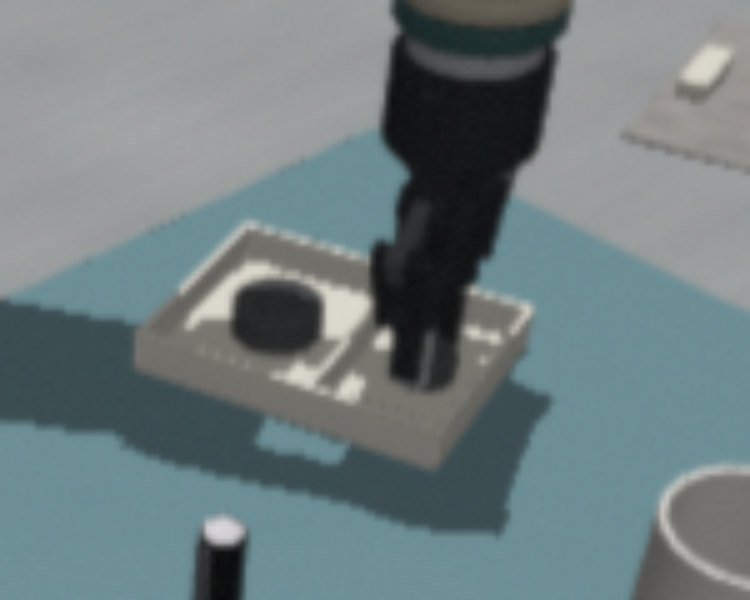

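The ring is just above the floor of the narrow compartment. I'll ease it down until it touches.

>>> apply_moves(moves=[[[0, 0, 0, 0, 0, 0.1, 1], [0, 0, 0, 0, 0, 0.2, 1], [0, 0, 0, 0, 0, 0.2, 1], [0, 0, 0, 0, 0, 0.2, 1]]])

```text
time: 12.7
eef_pos: [0.5014, 0.2964, 0.01]
ee_rot: [0.988, 0.156, 0.0, -0.0]
force: [-0.1, 1.3, -0.2]
gripper_width: 0.033
```

>>> apply_moves(moves=[[[0, 0, 0, 0, 0, 0.05, 1], [0, 0, 0, 0, 0, 0.1, 1], [0, 0, 0, 0, 0, 0.1, 1]]])

```text
time: 13.0
eef_pos: [0.5015, 0.2964, 0.01]
ee_rot: [0.988, 0.156, 0.0, -0.0]
force: [-3.7, -1.7, 7.9]
gripper_width: 0.0329
```

Contact shows as 8 N upward. I'll release.

>>> apply_moves(moves=[[[0, 0, 0, 0, 0, 0, 0.55], [0, 0, 0, 0, 0, 0, 0.45], [0, 0, 0, 0, 0, 0, 0.35], [0, 0, 0, 0, 0, 0, 0.35], [0, 0, 0, 0, 0, -2, 0.35], [0, 0, 0, 0, 0, -5, 0.35], [0, 0, 0, 0, 0, -9, 0.35], [0, 0, 0, 0, 0, -11, 0]]])

```text
time: 13.8
eef_pos: [0.5024, 0.2969, 0.1225]
ee_rot: [0.988, 0.156, 0.002, -0.001]
force: [0.9, 0.9, 0.4]
gripper_width: 0.0685
```

```bash
python3 go.py 0.5585,0.0945,0.1; python3 - <<'E'
from m import *
g=grab_frame('scene'); cv2.imwrite('pics/s10.png',cv2.resize(g['image'][50:170,240:390],None,fx=5,fy=5))
E
```

```text
t 13.8 pos [0.5024 0.2969 0.1225] w 0.0685 | turn [-0.04 -0.26 -0.05] shift cm [-0.91 20.98  2.23]
```

View pics/s10.png

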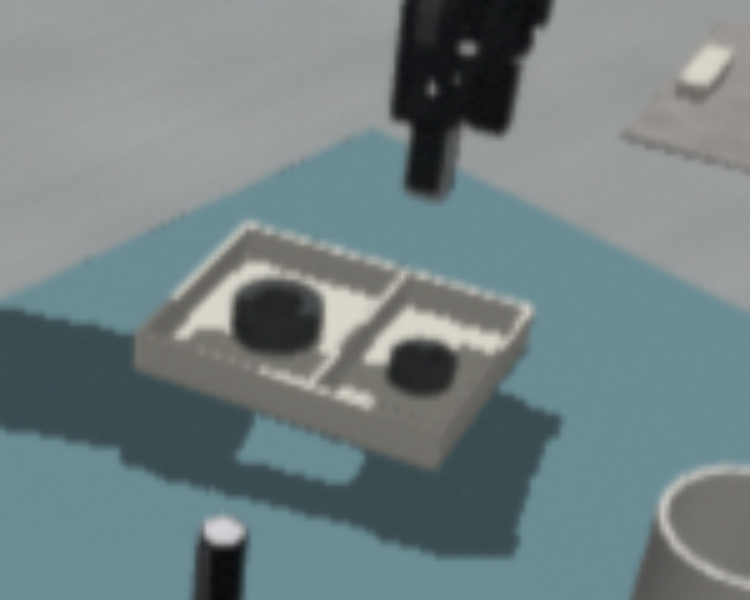

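Both rings lie flat in their own compartments. Now the first capacitor.

>>> apply_moves(moves=[[[0, 0, 0, 0, 4, 0, 0], [0, 0, 0, 0, 8, 0, 0], [0, 0, 0, 0, 12, 0, 0], [0, 0, 0, -0.5, 16, 0, 0], [0, 0, 0, -0.9, 19, 0, 0], [0, 0, 0, -0.9, 21, 0, 0], [0, 0, 0, -0.9, 21, 2, 0], [0, 0, 0, -0.9, 21, 2, 0], [0, 0, 0, -0.9, 21, 2, 0]]])

```text
time: 14.75
eef_pos: [0.5569, 0.0939, 0.0981]
ee_rot: [0.988, 0.156, -0.001, -0.0]
force: [0.7, 0.4, -0.2]
gripper_width: 0.0856
```

```bash
python3 go.py 0.5583,0.0948,0.022; python3 - <<'E'
from m import *
f=grab_frame('top'); cv2.imwrite('pics/t11.png',cv2.resize(f['image'][195:290,120:265],None,fx=5,fy=5))
g=grab_frame('scene'); cv2.imwrite('pics/s11.png',cv2.resize(g['image'][100:220,220:370],None,fx=5,fy=5))
E
```

```text
t 14.75 pos [0.5569 0.0939 0.0981] w 0.0856 | turn [-0.02  0.1  -0.04] shift cm [ 0.17 -0.04  7.61]
```

View pics/s11.png

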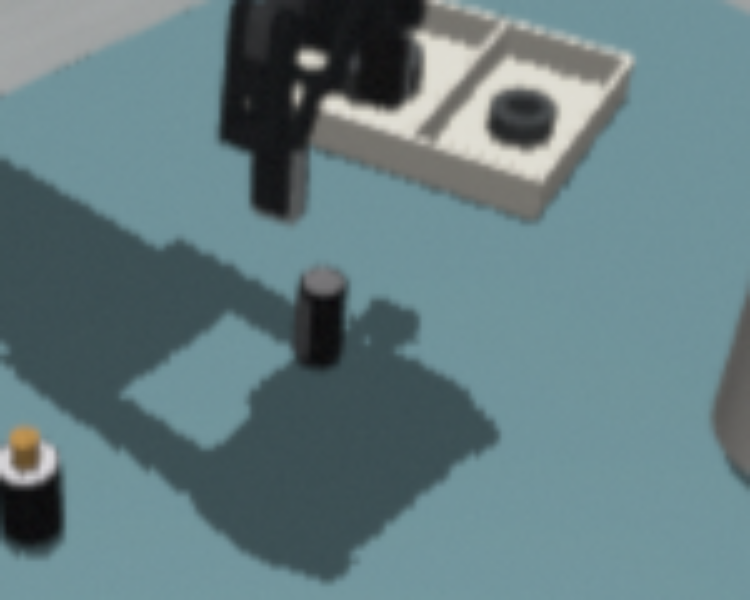

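View pics/t11.png

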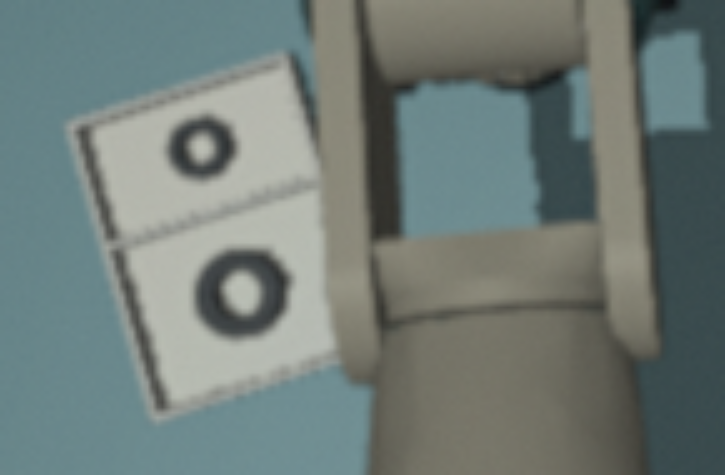

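Both rings are well inside, at (203,148) and (243,292) in the top crop. The jaws are centred above the cap. I'll lower and grip its upper part.

>>> apply_moves(moves=[[[0, 0, 0, 0.1, 0, 2.5, 0], [0, 0, 0, 0.1, 0, 5, 0], [0, 0, 0, 0.1, 0, 7, 0], [0, 0, 0, 0.1, 0, 7.6, 0], [0, 0, 0, 0.1, 0, 7.6, 0], [0, 0, 0, 0.1, 0, 7.6, 0], [0, 0, 0, 0.1, 0, 7.6, 0.5], [0, 0, 0, 0.1, 0, 7.6, 0.6], [0, 0, 0, 0.1, 0, 7.6, 0.6]]])

```text
time: 15.75
eef_pos: [0.5588, 0.0941, 0.0235]
ee_rot: [0.988, 0.156, 0.001, 0.0]
force: [0.1, 0.9, 0.3]
gripper_width: 0.0439
```

```bash
python3 go.py 0.5583,0.0948,0.022
```

```text
t 15.75 pos [0.5588 0.0941 0.0235] w 0.0439 | turn [ 0.02 -0.06 -0.05] shift cm [-0.02 -0.08  0.15]
```

>>> apply_moves(moves=[[[0, 0, 0, 0, -0.1, 0.1, 0.8], [0, 0, 0, 0, -0.1, 0.1, 1], [0, 0, 0, 0, -0.1, 0.1, 1], [0, 0, 0, 0, -0.1, 0.1, 1], [0, 0, 0, 0, -0.1, 0.1, 1], [0, 0, 0, 0, -0.1, -2, 1], [0, 0, 0, 0, -0.1, -4, 1], [0, 0, 0, 0, -0.1, -4, 1]]], squeeze=30)

```text
time: 16.55
eef_pos: [0.5598, 0.0951, 0.0656]
ee_rot: [0.988, 0.156, 0.003, 0.0]
force: [0.1, 0.4, -1.1]
gripper_width: 0.0208
```

```bash
python3 go.py 0.5583,0.0948,0.2;python3 - <<'E'
from m import *
g=grab_frame('scene'); cv2.imwrite('pics/s12.png',cv2.resize(g['image'][100:220,220:370],None,fx=5,fy=5))
E
```

```text
t 16.55 pos [0.5598 0.0951 0.0656] w 0.0208 | turn [ 0.08 -0.29 -0.05] shift cm [ -0.08   0.   -13.44]
```

View pics/s12.png

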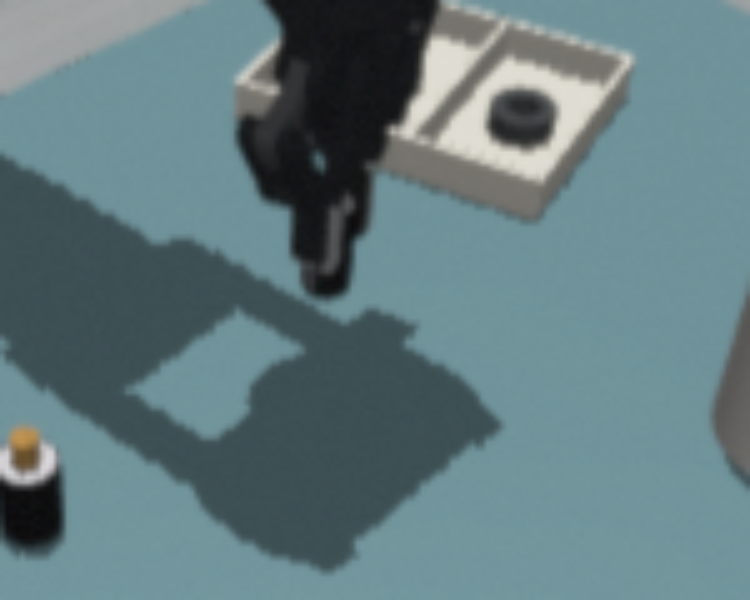

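The cap is held and still upright, with its lower end at (325,285) in the picture. I'll lift it and carry it to the jar.

>>> apply_moves(moves=[[[0, 0, 0, 0, 0, -4, 1], [0, 0, 0, 0, 0, -8, 1], [0, 0, 0, 0, 0, -12, 1], [0, 0, 0, 0, 0, -13.5, 1], [0, 0, 0, 0, 0, -13.5, 1], [0, 0, 0, 0, 0, -13.5, 1]]])

```text
time: 17.2
eef_pos: [0.5574, 0.0949, 0.1952]
ee_rot: [0.988, 0.156, -0.002, -0.0]
force: [0.2, -0.3, -0.7]
gripper_width: 0.0209
```

```bash
python3 go.py 0.471,-0.3205,0.2
```

```text
t 17.2 pos [0.5574 0.0949 0.1952] w 0.0209 | turn [-0.03  0.2  -0.05] shift cm [-21.02  36.86  -0.43]
```

>>> apply_moves(moves=[[[0, 0, 0, -2, 4, 0, 1], [0, 0, 0, -4.5, 8, 0, 1], [0, 0, 0, -7, 12, 0, 1], [0, 0, 0, -9, 16, 0, 1], [0, 0, 0, -11.5, 20, 0, 1], [0, 0, 0, -14, 24, 0, 1], [0, 0, 0, -16, 28, 0, 1], [0, 0, 0, -18.5, 32, 0, 1], [0, 0, 0, -20, 35, 0, 1], [0, 0, 0, -21, 36.9, 0, 1]]])

```text
time: 18.2
eef_pos: [0.4702, -0.3226, 0.1941]
ee_rot: [0.988, 0.155, -0.002, -0.002]
force: [0.2, 0.7, -0.2]
gripper_width: 0.0207
```

>>> apply_moves(moves=[[[0, 0, 0, 0, 0, 0, 1], [0, 0, 0, 0, 0, 0, 1], [0, 0, 0, 0, 0, 0, 1]]])

```text
time: 18.5
eef_pos: [0.472, -0.3195, 0.1965]
ee_rot: [0.988, 0.157, -0.001, -0.001]
force: [0.2, -0.2, -0.1]
gripper_width: 0.0208
```

```bash
python3 go.py 0.471,-0.3205,0.16;python3 - <<'E'
from m import *
g=grab_frame('scene'); cv2.imwrite('pics/s13.png',cv2.resize(g['image'][130:270,20:170],None,fx=4,fy=4))
f=grab_frame('top'); cv2.imwrite('pics/t13.png',cv2.resize(f['image'][190:290,330:430],None,fx=5,fy=5))
E
```

```text
t 18.5 pos [ 0.472  -0.3195  0.1965] w 0.0208 | turn [-0.11  0.06  0.01] shift cm [-0.12  0.07  3.65]
```

View pics/s13.png

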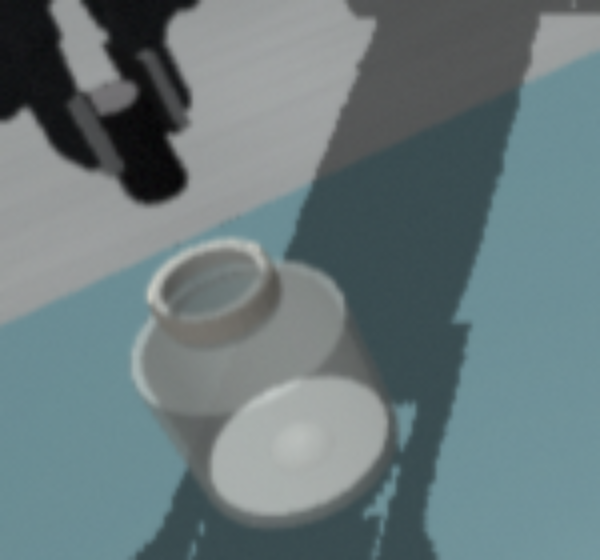

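View pics/t13.png

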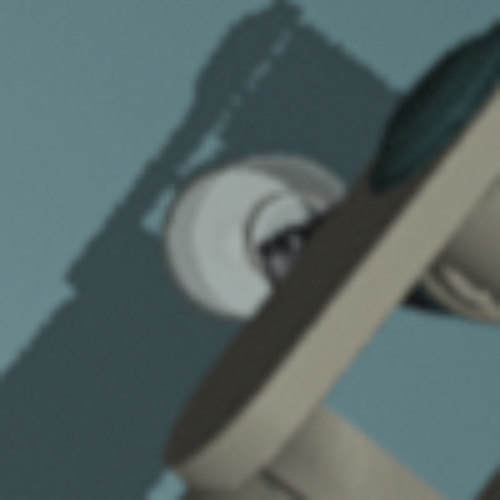

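```bash
python3 - <<'E'
from m import *
g=grab_frame('scene')
print(onz(g,(46.6,153.5),.2195),onz(g,(57.5,174.5),.1745),proj(g,(.471,-.3205,.2195)),proj(g,(.471,-.3205,.1745)))
E
```

```text
[ 0.46980819 -0.31969817  0.2195    ] [ 0.46534612 -0.32049503  0.1745    ] [ 46.30605138 154.11972395] [ 58.74385774 176.36822208]
```

The cap's top at pixel (46.6,153.5) puts it within about 1 mm of the mouth axis. I'll lower into the neck and watch the force.

>>> apply_moves(moves=[[[0, 0, 0, -0.1, 0.1, 2, 1], [0, 0, 0, -0.1, 0.1, 3.7, 1], [0, 0, 0, -0.1, 0.1, 4.5, 1], [0, 0, 0, -0.1, 0.1, 5.3, 1], [0, 0, 0, -0.1, 0.1, 6.0, 1], [0, 0, 0, -0.1, 0.1, 6.5, 1], [0, 0, 0, -0.1, 0.1, 6.8, 1], [0, 0, 0, -0.1, 0.1, 6.8, 1], [0, 0, 0, -0.1, 0.1, 6.8, 1]]])

```text
time: 19.55
eef_pos: [0.4715, -0.3222, 0.1302]
ee_rot: [0.988, 0.156, 0.0, 0.0]
force: [-0.3, -0.2, 0.2]
gripper_width: 0.0209
```

```bash
python3 go.py 0.471,-0.3205,0.125;python3 - <<'E'
from m import *
g=grab_frame('scene'); cv2.imwrite('pics/s14.png',cv2.resize(g['image'][130:270,20:170],None,fx=4,fy=4,interpolation=cv2.INTER_CUBIC))
E
```

```text
t 19.55 pos [ 0.4715 -0.3222  0.1302] w 0.0209 | turn [ 0.04 -0.02 -0.05] shift cm [ 0.   -0.17  0.52]
```

View pics/s14.png

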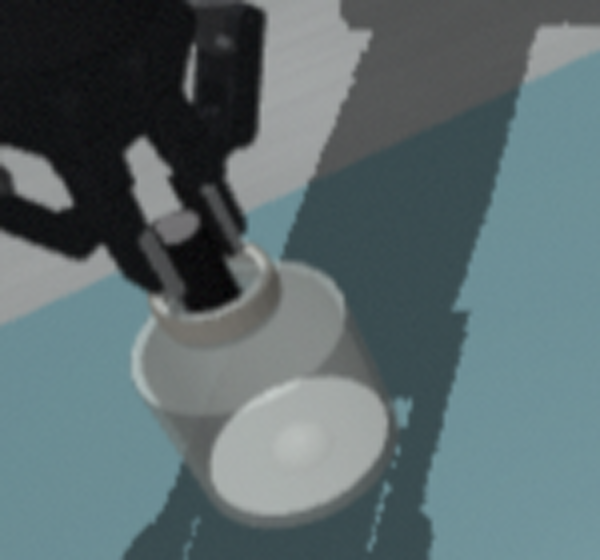

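The cap's lower end is inside the collar, around (205,295) in the picture. I'll go down a few more millimetres and release.

>>> apply_moves(moves=[[[0, 0, 0, 0, -0.1, 0.3, 1], [0, 0, 0, 0, -0.1, 0.4, 1], [0, 0, 0, 0, -0.1, 0.4, 1], [0, 0, 0, 0, -0.1, 0.4, 0.6], [0, 0, 0, 0, -0.1, 0.4, 0.6], [0, 0, 0, 0, -0.1, 0.4, 0.6], [0, 0, 0, 0, -0.1, 0.4, 0.6]]])

```text
time: 20.3
eef_pos: [0.4711, -0.3211, 0.1259]
ee_rot: [0.988, 0.156, 0.0, 0.0]
force: [-0.4, -0.2, -0.1]
gripper_width: 0.0343
```

```bash
python3 go.py 0.471,-0.3205,0.2;python3 - <<'E'
from m import *
g=grab_frame('scene'); cv2.imwrite('pics/s15.png',cv2.resize(g['image'][130:270,20:170],None,fx=4,fy=4,interpolation=cv2.INTER_CUBIC))
E
```

```text
t 20.3 pos [ 0.4711 -0.3211  0.1259] w 0.0343 | turn [ 0.01 -0.   -0.05] shift cm [ 0.01 -0.06 -7.41]
```

View pics/s15.png

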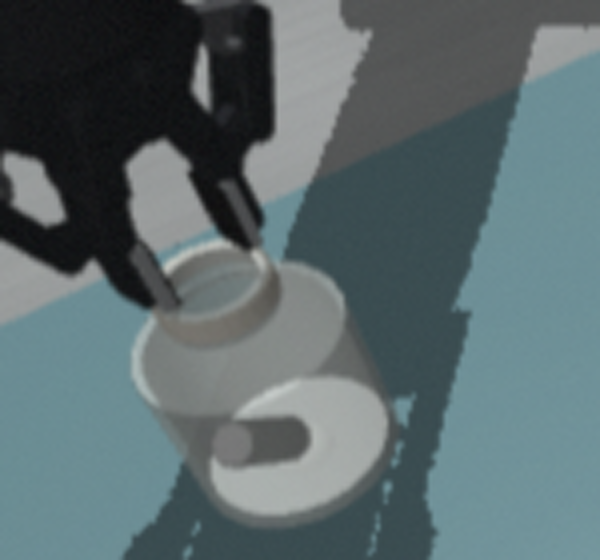

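The first cap lies inside the jar, across its floor at about (265,440). Now the second.

>>> apply_moves(moves=[[[0, 0, 0, 0, 0, -3, 0.6], [0, 0, 0, 0, 0, -6, 0.5], [0, 0, 0, 0, 0, -7.5, 0.3], [0, 0, 0, 0, 0, -7.5, 0], [0, 0, 0, 0, 0, -7.5, 0]]])

```text
time: 20.85
eef_pos: [0.4708, -0.3209, 0.1996]
ee_rot: [0.988, 0.156, -0.0, -0.0]
force: [-0.0, 0.4, -0.3]
gripper_width: 0.0836
```

```bash
python3 go.py 0.6664,-0.0855,0.19
```

```text
t 20.85 pos [ 0.4708 -0.3209  0.1996] w 0.0836 | turn [-0.06  0.04 -0.05] shift cm [ 25.86 -16.36   0.96]
```

>>> apply_moves(moves=[[[0, 0, 0, 4, -2.5, 0, 0], [0, 0, 0, 8, -5, 0, 0], [0, 0, 0, 12, -7.5, 0, 0], [0, 0, 0, 16, -10, 0, 0], [0, 0, 0, 20, -12.7, 0, 0], [0, 0, 0, 24, -15.2, 0, 0], [0, 0, 0, 25.9, -16.4, 0, 0], [0, 0, 0, 25.9, -16.4, 4, 0], [0, 0, 0, 25.9, -16.4, 8, 0], [0, 0, 0, 25.9, -16.4, 10, 0]]])

```text
time: 21.85
eef_pos: [0.6641, -0.0843, 0.0933]
ee_rot: [0.988, 0.156, -0.005, -0.002]
force: [-0.4, 0.5, -0.6]
gripper_width: 0.0857
```

>>> apply_moves(moves=[[[0, 0, 0, 0, 0, 0, 0], [0, 0, 0, 0, 0, 0, 0]]])

```text
time: 22.05
eef_pos: [0.6666, -0.0852, 0.1001]
ee_rot: [0.988, 0.156, -0.001, -0.0]
force: [0.1, -0.2, 0.6]
gripper_width: 0.0856
```

```bash
python3 go.py 0.6664,-0.0855,0.022;python3 - <<'E'
from m import *
g=grab_frame('scene'); cv2.imwrite('pics/s16.png',cv2.resize(g['image'][150:270,190:340],None,fx=5,fy=5,interpolation=cv2.INTER_CUBIC))
E
```

```text
t 22.05 pos [ 0.6666 -0.0852  0.1001] w 0.0856 | turn [-0.04  0.09 -0.06] shift cm [-0.01  0.03  7.81]
```

View pics/s16.png

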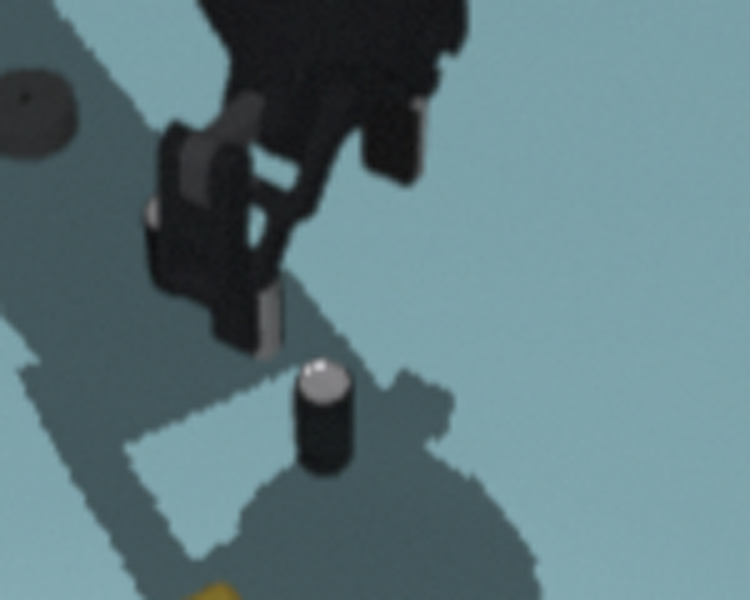

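The jaws are above the second cap, whose top is at (325,380) in the picture. The motor and meter are clear of the jaws. I'll lower.

>>> apply_moves(moves=[[[0, 0, 0, 0, 0, 2.5, 0], [0, 0, 0, 0, 0, 5, 0], [0, 0, 0, 0, 0, 7, 0], [0, 0, 0, 0, 0, 7.7, 0], [0, 0, 0, 0, 0, 7.7, 0], [0, 0, 0, 0, 0, 7.7, 0], [0, 0, 0, 0, 0, 7.7, 0.5], [0, 0, 0, 0, 0, 7.7, 0.6], [0, 0, 0, 0, 0, 7.7, 0.6]]])

```text
time: 23.0
eef_pos: [0.6673, -0.0853, 0.0246]
ee_rot: [0.988, 0.156, 0.001, 0.0]
force: [0.6, -0.4, -0.9]
gripper_width: 0.0438
```

```bash
python3 go.py 0.6664,-0.0855,0.022
```

```text
t 23.0 pos [ 0.6673 -0.0853  0.0246] w 0.0438 | turn [ 0.04 -0.06 -0.05] shift cm [-0.09 -0.01  0.26]
```

>>> apply_moves(moves=[[[0, 0, 0, -0.1, 0, 0.2, 0.8], [0, 0, 0, -0.1, 0, 0.2, 1], [0, 0, 0, -0.1, 0, 0.2, 1], [0, 0, 0, -0.1, 0, 0.2, 1], [0, 0, 0, -0.1, 0, 0.2, 1], [0, 0, 0, -0.1, 0, -2, 1], [0, 0, 0, -0.1, 0, -4, 1], [0, 0, 0, -0.1, 0, -4, 1]]])

```text
time: 23.8
eef_pos: [0.6678, -0.0858, 0.0674]
ee_rot: [0.988, 0.156, 0.003, 0.001]
force: [0.9, 0.6, 0.2]
gripper_width: 0.021
```

```bash
python3 go.py 0.6664,-0.0855,0.2;python3 - <<'E'
from m import *
g=grab_frame('scene'); cv2.imwrite('pics/s17.png',cv2.resize(g['image'][150:270,190:340],None,fx=5,fy=5,interpolation=cv2.INTER_CUBIC))
E
```

```text
t 23.8 pos [ 0.6678 -0.0858  0.0674] w 0.021 | turn [ 0.17 -0.3  -0.05] shift cm [ -0.05  -0.03 -13.26]
```

View pics/s17.png

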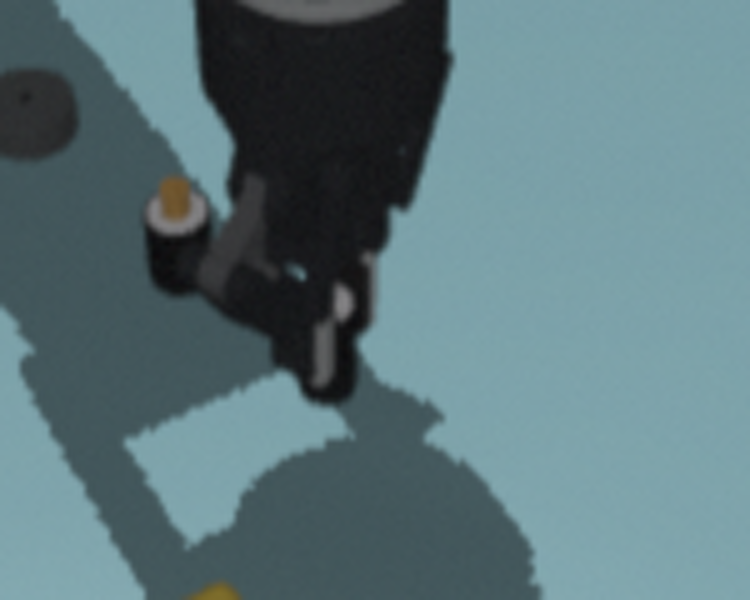

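The second cap is held upright, with its bottom at (328,395), and the motor stands untouched. I'll lift.

>>> apply_moves(moves=[[[0, 0, 0, 0, 0, -4, 1], [0, 0, 0, 0, 0, -8, 1], [0, 0, 0, 0, 0, -12, 1], [0, 0, 0, 0, 0, -13.5, 1], [0, 0, 0, 0, 0, -13.5, 1], [0, 0, 0, 0, 0, -13.5, 1]]])

```text
time: 24.45
eef_pos: [0.6654, -0.0854, 0.1958]
ee_rot: [0.988, 0.156, -0.002, -0.001]
force: [0.3, -0.0, -0.4]
gripper_width: 0.0207
```

```bash
python3 go.py 0.471,-0.3205,0.2
```

```text
t 24.45 pos [ 0.6654 -0.0854  0.1958] w 0.0207 | turn [-0.1   0.19 -0.05] shift cm [-25.73  16.38  -0.36]
```

>>> apply_moves(moves=[[[0, 0, 0, -4, 2.5, 0, 1], [0, 0, 0, -8, 5, 0, 1], [0, 0, 0, -12, 7.5, 0, 1], [0, 0, 0, -16, 10, 0, 1], [0, 0, 0, -20, 12.7, 0, 1], [0, 0, 0, -23.5, 15, 0, 1], [0, 0, 0, -25.7, 16.4, 0, 1], [0, 0, 0, -25.7, 16.4, 0, 1], [0, 0, 0, -25.7, 16.4, 0, 1], [0, 0, 0, -25.7, 16.4, 0, 1]]])

```text
time: 25.45
eef_pos: [0.4723, -0.3197, 0.1972]
ee_rot: [0.988, 0.157, -0.001, -0.001]
force: [0.6, -0.5, 0.0]
gripper_width: 0.0208
```

```bash
python3 go.py 0.471,-0.3205,0.13;python3 - <<'E'
from m import *
g=grab_frame('scene'); cv2.imwrite('pics/s18.png',cv2.resize(g['image'][130:270,20:170],None,fx=4,fy=4,interpolation=cv2.INTER_CUBIC))
E
```

```text
t 25.45 pos [ 0.4723 -0.3197  0.1972] w 0.0208 | turn [-0.13  0.07  0.01] shift cm [-0.14  0.05  6.72]
```

View pics/s18.png

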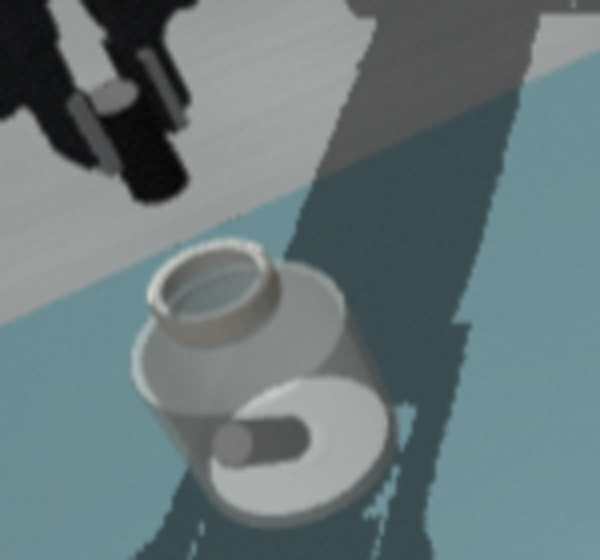

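The first cap is at rest in the jar at (265,440), and the second hangs over the mouth as before. I'll lower.

>>> apply_moves(moves=[[[0, 0, 0, -0.1, 0, 2, 1], [0, 0, 0, -0.1, 0, 3.7, 1], [0, 0, 0, -0.1, 0, 4.5, 1], [0, 0, 0, -0.1, 0, 5.3, 1], [0, 0, 0, -0.1, 0, 6.0, 1], [0, 0, 0, -0.1, 0, 6.5, 1], [0, 0, 0, -0.1, 0, 6.9, 1], [0, 0, 0, -0.1, 0, 7.1, 1], [0, 0, 0, -0.1, 0, 7.1, 1]]])

```text
time: 26.4
eef_pos: [0.4711, -0.3211, 0.1278]
ee_rot: [0.988, 0.156, -0.0, 0.0]
force: [1.5, -0.0, -0.4]
gripper_width: 0.0209
```

```bash
python3 go.py 0.471,-0.3205,0.125;python3 - <<'E'
from m import *
g=grab_frame('scene'); cv2.imwrite('pics/s19.png',cv2.resize(g['image'][130:270,20:170],None,fx=4,fy=4,interpolation=cv2.INTER_CUBIC))
E
```

```text
t 26.4 pos [ 0.4711 -0.3211  0.1278] w 0.0209 | turn [ 0.    0.   -0.06] shift cm [ 0.01 -0.06  0.28]
```

View pics/s19.png

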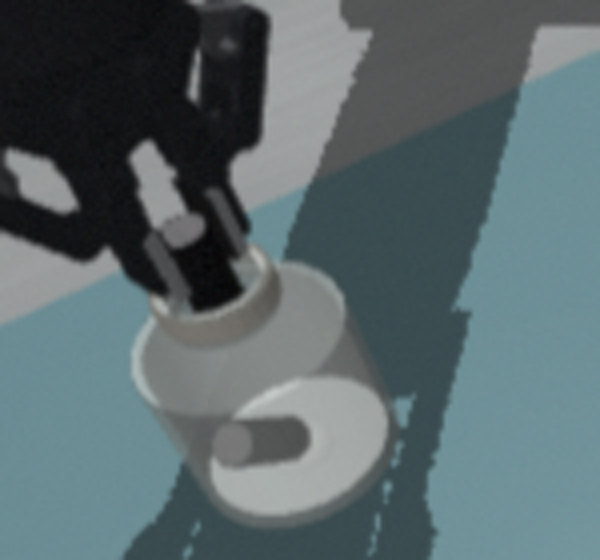

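The cap is in the neck, around (210,295). I'll release it.

>>> apply_moves(moves=[[[0, 0, 0, 0, 0, 0.2, 1], [0, 0, 0, 0, 0, 0.2, 0.6], [0, 0, 0, 0, 0, 0.2, 0.6], [0, 0, 0, 0, 0, 0.2, 0.6], [0, 0, 0, 0, 0, 0.2, 0.6], [0, 0, 0, 0, 0, -3, 0.6], [0, 0, 0, 0, 0, -7, 0.6], [0, 0, 0, 0, 0, -10, 0.3], [0, 0, 0, 0, 0, -10, 0]]])

```text
time: 27.35
eef_pos: [0.4725, -0.3221, 0.2338]
ee_rot: [0.988, 0.156, 0.003, 0.004]
force: [0.9, 0.0, 0.3]
gripper_width: 0.0621
```

```bash
python3 go.py 0.25,-0.45,0.23;python3 - <<'E'
from m import *
g=grab_frame('scene'); cv2.imwrite('pics/s20.png',cv2.resize(g['image'][130:270,20:170],None,fx=4,fy=4,interpolation=cv2.INTER_CUBIC))
E
```

```text
t 27.35 pos [ 0.4725 -0.3221  0.2338] w 0.0621 | turn [ 0.47 -0.31 -0.05] shift cm [-25.11   5.3    0.28]
```

View pics/s20.png

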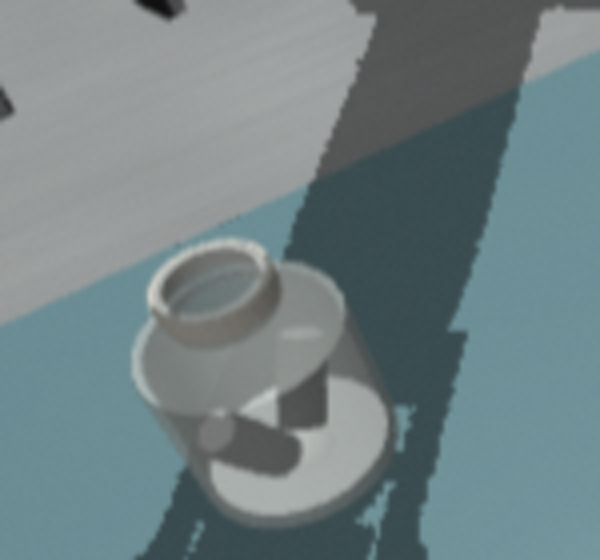

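Both caps are in the jar. I'll back the arm away so I can check the whole scene.

>>> apply_moves(moves=[[[0, 0, 0, -4, 1, 0, 0], [0, 0, 0, -8, 2, 0, 0], [0, 0, 0, -12, 3, 0, 0], [0, 0, 0, -16, 4, 0, 0], [0, 0, 0, -20, 5, 0, 0], [0, 0, 0, -24, 5, 0, 0], [0, 0, 0, -25, 5, 0, 0], [0, 0, 0, -25, 5, 0, 0], [0, 0, 0, -25, 5, 0, 0], [0, 0, 0, -25, 5, 0, 0]]])

```text
time: 28.4
eef_pos: [0.2498, -0.4451, 0.2275]
ee_rot: [0.988, 0.157, 0.0, -0.0]
force: [-0.2, 0.1, 0.0]
gripper_width: 0.0851
```

```bash
python3 - <<'E'
from m import *
s=env.state(); print(s['time'],s['eef_pos'],np.abs(s['dq']).max(),s['gripper_width'])
f=grab_frame('top'); g=grab_frame('scene')
cv2.imwrite('pics/t21.png',cv2.resize(f['image'][100:300,90:450],None,fx=2.2,fy=2.2,interpolation=cv2.INTER_CUBIC))
cv2.imwrite('pics/s21.png',cv2.resize(g['image'][60:360,30:430],None,fx=2,fy=2,interpolation=cv2.INTER_CUBIC)[:600])
a=cv2.imread('pics/top0.png'); d=cv2.absdiff(a,f['image']).max(2)
for n,(x0,x1,y0,y1) in dict(buzz=(278,300,238,260),motor=(280,300,196,217),mug=(165,210,115,160),meter=(318,380,125,165)).items():
    p,_=cv2.phaseCorrelate(np.float32(cv2.cvtColor(a,6))[y0:y1,x0:x1],np.float32(cv2.cvtColor(f['image'],6))[y0:y1,x0:x1]); print(n,np.round(p,2),(d[y0:y1,x0:x1]>35).sum())
im=f['image'].astype(int); sat=im.max(2)-im.min(2); v=im.mean(2)
m=np.zeros(v.shape,bool); m[205:280,140:190]=((v<100)&(sat<20))[205:280,140:190]
T=np.array([.4545,.281]);c,sn=np.cos(np.radians(18)),np.sin(np.radians(18)); M=np.array([[c,sn],[-sn,c]])
for st,cc in blobs(m,30,400):
    w=onz(f,cc,.013)[:2]; print(st,cc.round(1),w.round(4),'tray',(M@(w-T)).round(4))
E
```

```text
28.4 [ 0.24980973 -0.44507942  0.2274521 ] 0.005330791362264676 0.08507589593675595
buzz [-0.02 -0.01] 0
motor [-0.15 -0.03] 0
mug [0.55 0.5 ] 0
meter [-0.03  0.07] 0
[178 206  12  39  64] [183.7 224.7] [0.5013 0.2271] tray [ 0.0279 -0.0658]
[154 219  13  12  89] [159.9 224.1] [0.5022 0.2949] tray [ 0.0497 -0.0015]
[143 245  10  32  63] [147.5 260.7] [0.3992 0.3262] tray [-0.0386  0.0601]
[159 245  19  17 191] [167.9 253.1] [0.4209 0.2693] tray [-0.0356 -0.0008]
```

View pics/t21.png

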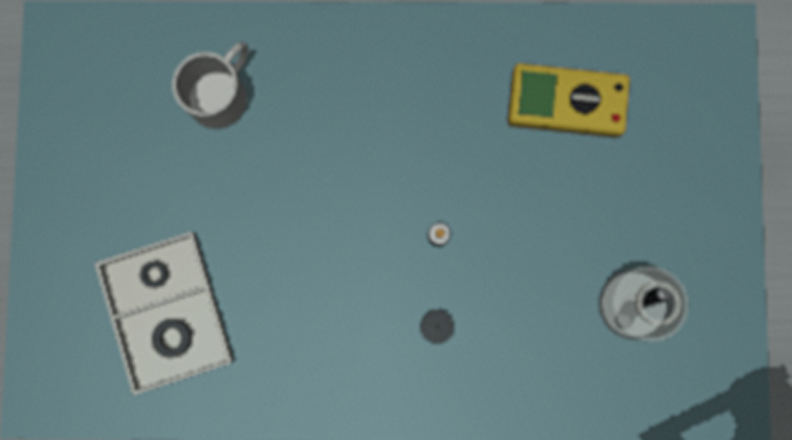

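View pics/s21.png

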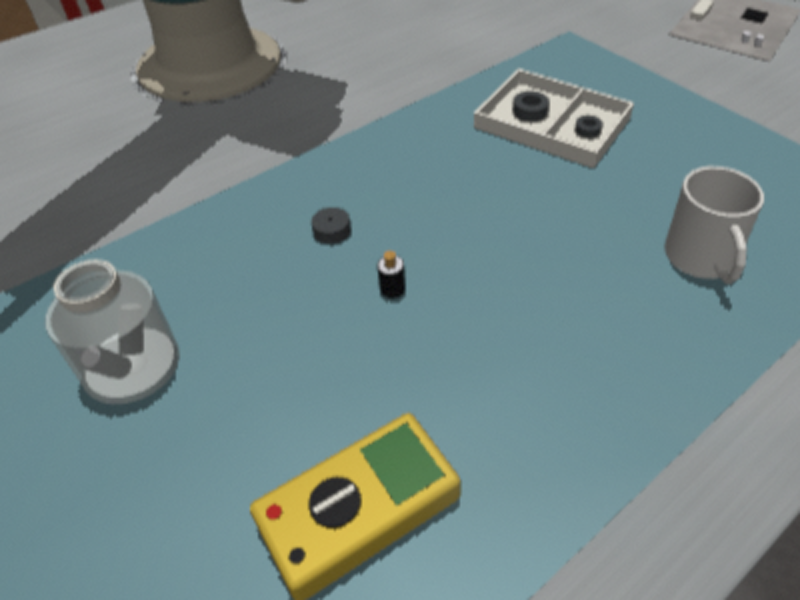

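Rings are centred in their compartments and the bystanders are unmoved (no changed pixels). I'll check once more that the jar contents are at rest, then hand in.

```bash
python3 - <<'E'
from m import *
a=grab_frame('scene')['image']; [grab_frame('top') for _ in range(6)]; b=grab_frame('scene')['image']
print('jar diff',cv2.absdiff(a,b)[180:270,40:140].max(),'vs',cv2.absdiff(a,b)[130:180,180:260].max())
job.sign_off()
E
```

```text
jar diff 27 vs 5
the job is handed in; nothing more can be done
```

The job is handed in: both rings are in the tray and both capacitors are in the jar. One last check, whether the jar's contents were fully at rest, was not clean.

- **Rings:** Both were set down gently and released only once the arm felt contact with the tray floor. The final top view puts the big ring at tray (-36, -1) mm and the small ring at tray (+50, -1.5) mm. That is within about 2 mm of the compartment centres, and both look flat.
- **Capacitors:** I fed them one at a time through the neck. The last pictures show both inside the jar body, one lying tilted and one upright or leaning. I did not measure their heights, but both look well below the 75 mm limit.
- **Bystanders:** Start and end pictures show no changed pixels beyond noise around the buzzer, motor, mug or meter. The mug's image-shift estimate came out at about 0.5 px, roughly 1.5 mm, which I take as noise.
- **Time and arm:** The run took about 29 s of the 106 s allowed. The arm was backed off with the gripper open, touching nothing.
- **Check that was not clean:** Two pictures taken about 0.3 s apart just before the hand-in differed by up to 27 grey levels in the jar area, against 5 in a plain area. It could be an edge or glint flicker on the clear jar or a last small movement of a capacitor. My script handed the job in straight after printing it, so I did not follow it up.

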